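# Set out the soldering station on a jeweller's bench

## Task

Set out the soldering station round the heatproof board: lay the charcoal block flat on the middle of the board, long side along the board's long side, and stand the silver napkin ring on end on the middle of the block; stand the flux jar on the bench beside the board, on the side away from the torch, level with the board's middle and 4 cm clear of its edge, and the red-lidded hard solder straight behind the flux jar (farther from you) with a 2 cm gap between them. Lay the soldering pick on the bench in front of the board (your side), parallel to the board's front edge and 3 cm from it, the middle of its handle opposite the board's middle, tip either way. The green-lidded easy solder, the coffee cup and the stone are not needed for this job: leave them where they are.

Things in the scene. Friction and masses are not known exactly. Their poses are not given: they have to be found in the camera images.
- board: Heatproof soldering board, fixed to the bench: a cream tile with faint scorch marks, 120 mm deep (its x axis) by 150 mm wide (its y axis) by 12 mm thick. Origin: centre of its underside, on the bench top. Its x axis points away from the robot (so the front edge lies at x = -60 mm), y to the left as the robot sees it, z up; it is turned by up to 0.2 rad.
- torch: Small bench torch, unlit, fixed to the bench to the left or the right of the board and behind it: round dark steel foot 90 mm across, black handle upright, brass head with red knob, copper nozzle pointing away from the robot; 180 mm tall. Origin: centre of its underside. Not handled.
- block_mid (a point): Charcoal soldering block, black, bound with two turns of thin iron wire: 60 mm (x) by 90 mm (y) by 30 mm high, 90 g, loose, lying flat on the bench. Point: its centre, 15 mm above its underside. Grasp it across the 60 mm.
- ring_mid (a point): Silver napkin ring: plain open tube, 44 mm outside diameter, 39 mm inside, 25 mm high, 80 g, loose, standing on end on the bench. Point: its centre on the axis, half-way up (12.5 mm above its underside); z along the axis.
- jar_mid (a point): Flux jar: white ceramic jar 42 mm in diameter with a black lid 39 mm in diameter (the top 14 mm), 52 mm tall in all, 100 g, loose, standing on the bench. Point: its centre, 26 mm above its underside; z along its axis.
- red_pot_mid (a point): Hard solder: round aluminium pot 40 mm in diameter with a red lid 42 mm in diameter (the top 14 mm), 42 mm tall in all, 60 g, loose, standing on the bench. Point: its centre, 21 mm above its underside; z along its axis.
- green_pot_mid (a point): Easy solder: the same pot with a green lid, loose. Point: its centre, 21 mm above its underside. Not part of the job.
- pick_mid (a point): Soldering pick lying on the bench: squared brown wooden handle 100 mm long (its y axis), 14 mm wide (x), 12 mm high, then a thin steel needle that runs on 68 mm beyond the handle's +y end, 6 mm above the bench; 40 g, loose. Point: the middle of the handle, 6 mm above its underside. Grasp the handle across its width.
- cup: Takeaway coffee cup, yellow with a purple lid, 84 mm across, 102 mm tall, loose, off to one side. Origin: centre of its underside. Not part of the job.
- stone: Rough grey-brown stone, about 70 mm across and 36 mm high, loose. Origin: centre of its underside. Not part of the job.
Things that resemble listed ones, but are neither listed nor needed, are in the scene too. What is shaped like the part that bears block_mid but pink is not meant.

How it is judged:
By the outcome, as a careful person would: the job done as asked, in the order asked, and still so for the second after the job is handed in, with the robot touching nothing.
It also fails if it takes over 141 s, if anything falls off the work surface, if the arm or the gripper's body presses on something with over 40 N, if the wrist force passes 120 N, or if a joint passes its speed limit or range.

## Robot

A 6-joint arm with a two-finger parallel gripper is mounted at the origin on the work surface. World frame = base frame: x ahead of the robot, y to its left, z up, the work surface at z = 0. Lengths are in m, angles in rad, forces in N, time in s.
With the tool pointing down it reaches from about 0.275 to 0.975 m from the base axis. Payload 8.4 kg.
Tool frame: the origin (TCP) lies midway between the tips of the shut fingers; the grasp point (between the pads) lies 19 mm behind it (env.grip_depth is the z of the grasp point in the tool frame, in m); z points along the fingers, y is the direction in which the jaws open and shut (so a half turn about z gives the same grasp; the last joint's range is limited). The gripper opens to 92 mm and grips with 3 to 60 N. Pads are 20 mm wide; open, the fingers measure 128 mm over their backs; the gripper's body (75 mm by 189 mm) begins 69 mm behind the grasp point.
Start: joints at [1.274, 0.353, 1.633, -0, 1.155, -0.002], TCP at [0.182, 0.598, 0.215] pointing down, gripper open.
Joint ranges: [-2.63, 2.63], [-0.92, 2.1], [0.06, 2.66], [-1.3, 4.44], [0, 2.69], [-3.02, 3.02]. Speed limits (rad/s): [2.22, 2.22, 2.79, 3.14, 3.14, 3.14].

## Interface

Orientations are given as a rotation vector (axis times angle).
In Python, from bench import env gives the robot as it stands.
- The arm moves only by the tool step_arm, never from a script. Its argument "plan" is a list that holds one entry, the list of rows, each a list of 7 numbers: the shift along the world's x, y, z in cm, then the turn, a rotation vector about the world's x, y, z in rad, then the gripper command: -1 is fully open, 1 is shut, values between are in proportion. In form: [[[tx, ty, tz, wx, wy, wz, hand], ...]]. A call has 1 to 5 rows; each row is the pose to reach, as a shift and turn from the pose commanded when the call began; what a row does not reach only later rows make up. A row lasts 1/12 s, in which the tool goes at most 41.7 mm and 7.16 degrees, less where a joint would pass 70% of its speed; a pose out of reach is approached as far as the arm can. A call with a gripper value outside its range is refused whole. The fingers move at their own pace and stop on an object; "force" is the grip in N (left out, the last holds). Time passes only in rows, so rows that repeat a pose let the fingers close. It gives the time, the measured TCP pose, the force and the opening at its end, in the units of the state.
- env.state(): the state, without advancing time (a new reading comes with each control period).
- env.get_image(name): name is "scene" or "top" or "wrist"; returns (picture, depth): 400x640x3 uint8, red, green, blue; 400x640 float32, m along the optical axis (not along the pixel's ray), 0 where there is no reading.
- env.camera_model(name): a dict with "intrinsics" (3x3 intrinsics, pixels), "world_from_camera" (4x4, takes a point from camera to world coordinates); the wrist camera has in their place "mount" (4x4, takes a point from camera to tool coordinates, whose origin is the TCP and whose axes are the flange's). Camera axes: x right, y down, z forward; pixel columns grow to the right and rows downward; lengths in m; the calibration is good to about 2 mm. A picture is of the moment at which its call begins: read the wrist's pose just before it. camera_model takes no time and is no camera call.
- env.hand_in(): hands the job in, once; it reports no verdict.
Trained networks look in the newest picture that a camera, given by its name, has taken for a name from the list of things; names that differ only in an ending like _2 or _b are one class to them, and where a whole thing is asked for, a point or a joint stands for the part that bears it (a point fixed in the world has none). Each returns a list of dicts, best first, with "score" (0 to 1); they miss things now and then, are a little off and sometimes report something else, mostly with a low value. They report only what shows in the picture. A call takes as long as a camera call. They do not tell look-alikes from the thing itself.
- env.regions_of(name, camera): "mask" (400x640 bool, what is visible of it).
- env.mark_of(name, camera): "point" ([x, y, z] in m, in world coordinates, good to about 4 mm: a listed point, or the origin of a listed thing).
The state is a dict: "t": time; "joint_pos": joint angles; "qvel": joint speeds; "joint_torque": joint torques, N m; "tool_pos": TCP position; "ee_rot": TCP orientation; "wrist_force": force on the tool from outside, world axes, zero at the start; "moment": the same for the moment, N m; "gripper_width": finger opening in m.
Only numpy, scipy, OpenCV 4.12 (cv2) and the standard library are available. Lean on these libraries where they do the work, as an engineer would, in place of code of your own. Each camera call takes 0.05 s, during which the arm holds its last target. There are 200 camera calls.

## Working session

There is one attempt and no reset: what is moved stays moved. The work goes in short steps, Python scripts to look and compute and a tool call to move; the robot and the scene stay as the last step left them, time stands still between calls to the robot, and variables do not carry over. Pictures are saved under pics/ and viewed, about 12 in all and at most 16, crops included, and the job is handed in when it is done.

Besides the shell and the picture viewer there is one more tool, called after "Call:" by a JSON object that holds its "op" and its "data". step_arm: Moves the arm, as the interface text tells. Its arguments: {"type":"object","properties":{"plan":{"type":"array"},"force":{"type":"number"}},"required":["plan"]}

```bash
ls; mkdir -p pics; cat > h.py <<'E'
import numpy as np, cv2
from bench import env
from scipy.spatial.transform import Rotation as R
def cam(n):
    m=env.camera_model(n); K=np.array(m["intrinsics"])
    if "world_from_camera" in m: return K,np.array(m["world_from_camera"])
    s=env.state(); T=np.eye(4); T[:3,:3]=R.from_rotvec(s["ee_rot"]).as_matrix(); T[:3,3]=s["tool_pos"]
    return K,T@np.array(m["mount"])
def shot(n,f=None):
    K,T=cam(n); im,d=env.get_image(n)
    if f: cv2.imwrite("pics/"+f,cv2.cvtColor(im,cv2.COLOR_RGB2BGR))
    v,u=np.mgrid[:400,:640]; P=np.stack([(u-K[0,2])/K[0,0]*d,(v-K[1,2])/K[1,1]*d,d],-1)
    P=P@T[:3,:3].T+T[:3,3]; P[d==0]=np.nan
    return im,d,P
def proj(n,p):
    K,T=cam(n); q=np.linalg.inv(T)@np.append(p,1); q=K@q[:3]; return q[:2]/q[2]
E
python3 - <<'E'
from h import *
s=env.state(); print({k:np.round(v,3).tolist() for k,v in s.items()},env.grip_depth)
for c in("top","scene"):
    shot(c,c+"0.png")
    for n in "board torch block_mid ring_mid jar_mid red_pot_mid green_pot_mid pick_mid cup stone".split():
        for r in env.mark_of(n,c)[:3]: print(c,n,round(r["score"],2),np.round(r["point"],3),proj(c,r["point"]).round())
E
```

```text
pics
{'t': 0.0, 'joint_pos': [1.274, 0.354, 1.634, -0.0, 1.155, -0.002], 'qvel': [0.0, -0.0, -0.001, 0.001, 0.001, -0.001], 'joint_torque': [-0.0, -59.386, -33.421, 0.07, 0.024, -0.0], 'tool_pos': [0.181, 0.598, 0.214], 'ee_rot': [-0.461, -3.107, 0.002], 'wrist_force': [0.206, 0.204, -0.403], 'moment': [0.035, 0.001, -0.029], 'gripper_width': 0.092} -0.0187
top torch 0.68 [ 0.692  0.389 -0.   ] [179. 156.]
top block_mid 0.83 [ 0.337 -0.376  0.015] [405. 252.]
top block_mid 0.69 [ 0.473 -0.407  0.015] [411. 211.]
top ring_mid 0.47 [ 0.568 -0.276  0.011] [371. 185.]
top ring_mid 0.46 [ 0.687 -0.379  0.   ] [398. 152.]
top ring_mid 0.45 [0.444 0.397 0.006] [174. 226.]
top jar_mid 0.67 [0.396 0.253 0.029] [214. 239.]
top green_pot_mid 0.61 [ 0.695 -0.024  0.017] [297. 151.]
top pick_mid 0.66 [0.445 0.398 0.001] [174. 226.]
top pick_mid 0.62 [ 0.474 -0.412  0.012] [413. 211.]
top cup 0.77 [ 0.685 -0.381 -0.001] [399. 152.]
top cup 0.55 [0.549 0.041 0.001] [279. 193.]
top stone 0.57 [0.548 0.274 0.001] [211. 196.]
scene board 0.63 [0.547 0.041 0.002] [341. 247.]
scene torch 0.91 [ 0.694  0.387 -0.   ] [427. 382.]
scene block_mid 0.91 [ 0.336 -0.367  0.018] [288. 142.]
scene block_mid 0.8 [ 0.489 -0.548  0.011] [220. 143.]
scene block_mid 0.78 [ 0.476 -0.409  0.011] [250. 159.]
scene ring_mid 0.58 [ 0.568 -0.277  0.016] [255. 191.]
scene jar_mid 0.7 [0.394 0.254 0.026] [443. 250.]
scene red_pot_mid 0.44 [ 0.39  -0.258  0.022] [300. 163.]
scene green_pot_mid 0.55 [ 0.698 -0.029  0.022] [283. 264.]
scene pick_mid 0.74 [0.446 0.402 0.011] [486. 302.]
scene cup 0.86 [ 0.69  -0.383  0.005] [202. 199.]
scene stone 0.82 [ 0.547  0.275 -0.001] [417. 301.]
scene stone 0.72 [ 0.476 -0.409  0.013] [250. 158.]
```

View pics/top0.png

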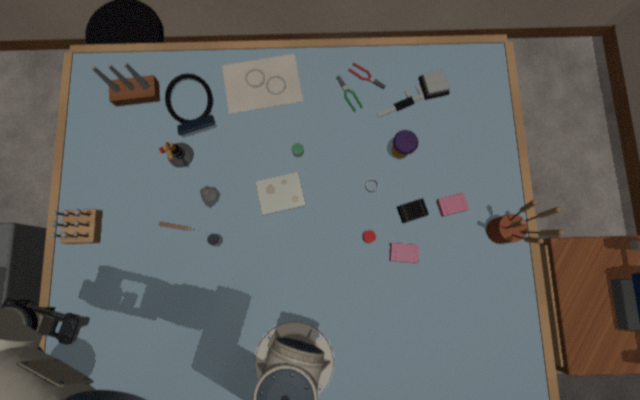

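View pics/scene0.png

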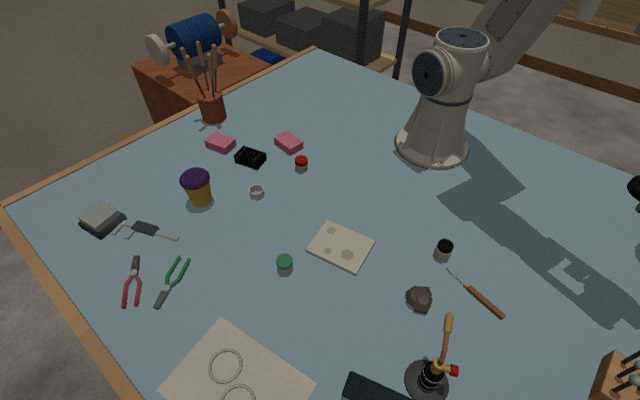

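The top view shows everything. The torch foot is at (179,156), so it is on the left and the jar goes right (−y). What could be confused:
- **Block:** black at (413,211). The pink look-alikes are at (405,252) and (453,205).
- **Red pot:** (369,237); green pot at (297,149).
- **Jar:** (214,239), white with a black lid.
- **Ring:** small one at (371,185). The large rings at (255,78), (276,86) and (189,100) are not meant.
- **Pick:** (176,226). The tools at (395,105) and in the rack at (77,226) are not meant.

Next I refine the poses and check these in one crop.

```bash
python3 - <<'E'
from h import *
print(np.round(env.camera_model("wrist")["mount"],3).tolist(), np.round(env.camera_model("wrist")["intrinsics"],1).tolist())
im,d,P=shot("top")
cv2.imwrite("pics/crop.png",cv2.cvtColor(cv2.resize(im[130:270,140:480],None,fx=2.3,fy=2.3,interpolation=cv2.INTER_CUBIC),cv2.COLOR_RGB2BGR))
for c in("top","scene"):
    im,d,P=shot(c)
    for n in("board","block_mid","pick_mid","ring_mid","jar_mid","red_pot_mid"):
        for r in env.regions_of(n,c)[:3]:
            m=r["mask"]&np.isfinite(P[...,0]); Q=P[m]
            if len(Q)<5: continue
            z=np.percentile(Q[:,2],90); A=Q[abs(Q[:,2]-z)<.008][:,:2].astype(np.float32)*1000
            (cx,cy),(w,h),a=cv2.minAreaRect(A)
            print(c,n,round(r["score"],2),len(Q),"z",z.round(3),"c",round(cx),round(cy),"size",round(w),round(h),"ang",round(a,1), "rgb",im[m].mean(0).round())
E
```

```text
[[-0.0, -0.968, -0.25, 0.069], [1.0, -0.001, 0.001, 0.001], [-0.001, -0.25, 0.968, -0.17], [0.0, 0.0, 0.0, 1.0]] [[348.7, 0.0, 323.3], [0.0, 348.7, 203.2], [0.0, 0.0, 1.0]]
top board 0.82 1541 z 0.014 c 547 37 size 121 150 ang 11.2 rgb [145. 143. 133.]
top block_mid 0.98 517 z 0.032 c 333 -371 size 90 59 ang 83.6 rgb [142.  98. 111.]
top block_mid 0.64 544 z 0.032 c 473 -409 size 60 90 ang 16.1 rgb [34. 35. 35.]
top block_mid 0.6 544 z 0.032 c 491 -545 size 60 91 ang 12.9 rgb [137.  91. 103.]
top pick_mid 0.59 565 z 0.153 c 676 376 size 28 10 ang 22.4 rgb [61. 54. 48.]
top pick_mid 0.52 313 z 0.034 c 546 278 size 52 45 ang 74.9 rgb [80. 82. 82.]
top pick_mid 0.49 111 z 0.014 c 444 394 size 101 13 ang 78.7 rgb [107.  89.  81.]
top ring_mid 0.38 27 z 0.022 c 567 -273 size 28 41 ang 51.2 rgb [ 97. 101. 101.]
top jar_mid 0.46 171 z 0.054 c 393 254 size 36 37 ang 15.1 rgb [62. 67. 69.]
top red_pot_mid 0.64 142 z 0.044 c 389 -256 size 39 37 ang 87.8 rgb [129.  57.  56.]
scene board 0.82 2210 z 0.015 c 546 38 size 125 150 ang 11.3 rgb [143. 136. 121.]
scene block_mid 0.87 481 z 0.033 c 490 -545 size 63 95 ang 12.6 rgb [124.  74.  84.]
scene block_mid 0.85 436 z 0.033 c 334 -369 size 92 61 ang 84.0 rgb [127.  74.  85.]
scene block_mid 0.65 471 z 0.033 c 473 -406 size 66 88 ang 18.3 rgb [11. 11. 11.]
scene pick_mid 0.79 347 z 0.014 c 440 372 size 153 17 ang 79.0 rgb [97. 71. 52.]
scene pick_mid 0.38 2213 z 0.015 c 546 38 size 125 150 ang 11.3 rgb [143. 136. 121.]
scene jar_mid 0.82 364 z 0.054 c 394 255 size 36 37 ang 29.6 rgb [48. 48. 45.]
scene red_pot_mid 0.48 205 z 0.045 c 391 -255 size 42 39 ang 72.0 rgb [92. 44. 43.]
```

View pics/crop.png

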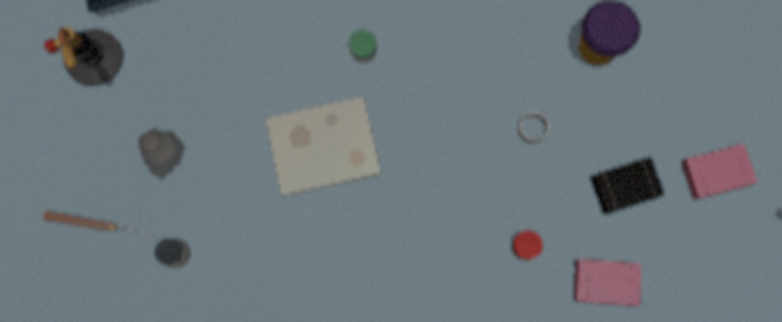

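The choice matches the descriptions: the black block is at crop (627,186), with pink ones either side. The first move is to above the board, to view it with the wrist camera.

Call:
{"op": "step_arm", "data": {"plan": [[[1.8,-2.8,0,0,0,-0.05,-1],[3.6,-5.6,0,0,0,-0.1,-1],[5.5,-8.4,0,0,0,-0.16,-1],[7.3,-11.2,0,0,0,-0.21,-1],[9.1,-14,0,0,0,-0.26,-1]]]}}

```text
t: 2.27
tool_pos: [0.2731, 0.4567, 0.2146]
ee_rot: [0.864, 3.02, 0.0]
wrist_force: [0.5, -0.7, 0.6]
gripper_width: 0.0919
```

Call:
{"op": "step_arm", "data": {"plan": [[[1.8,-2.8,0,0,0,-0.05,-1],[3.6,-5.6,0,0,0,-0.1,-1],[5.5,-8.4,0,0,0,-0.16,-1],[7.3,-11.2,0,0,0,-0.21,-1],[9.1,-14,0,0,0,-0.26,-1]]]}}

```text
t: 2.68
tool_pos: [0.3643, 0.3167, 0.2148]
ee_rot: [1.248, 2.883, 0.001]
wrist_force: [0.5, 0.5, -0.3]
gripper_width: 0.0918
```

Call:
{"op": "step_arm", "data": {"plan": [[[1.8,-2.8,0,0,0,-0.05,-1],[3.6,-5.6,0,0,0,-0.1,-1],[5.5,-8.4,0,0,0,-0.16,-1],[7.3,-11.2,0,0,0,-0.21,-1],[9.1,-14,0,0,0,-0.26,-1]]]}}

```text
t: 3.1
tool_pos: [0.4554, 0.1765, 0.2149]
ee_rot: [1.611, 2.696, 0.001]
wrist_force: [0.7, -0.0, 0.3]
gripper_width: 0.0919
```

Call:
{"op": "step_arm", "data": {"plan": [[[1.8,-2.8,0,0,0,-0.05,-1],[3.6,-5.6,0,0,0,-0.1,-1],[5.5,-8.4,0,0,0,-0.16,-1],[7.3,-11.2,0,0,0,-0.21,-1],[9.1,-14,0,0,0,-0.26,-1]]]}}

```text
t: 3.52
tool_pos: [0.5463, 0.0364, 0.2147]
ee_rot: [1.948, 2.465, 0.0]
wrist_force: [1.4, 0.2, 0.5]
gripper_width: 0.092
```

Call:
{"op": "step_arm", "data": {"plan": [[[0,0,0,0,0,0,-1],[0,0,0,0,0,0,-1]]]}}

```text
t: 3.68
tool_pos: [0.5461, 0.0368, 0.2144]
ee_rot: [-1.947, -2.465, 0.0]
wrist_force: [-1.2, 0.2, -0.3]
gripper_width: 0.0919
```

```bash
cat >> h.py <<'E'
def meas(n,c="wrist",tol=.006,f=None):
    im,d,P=shot(c,f); s=env.state()
    rv=R.from_rotvec(s["ee_rot"]).as_matrix()
    print("tcp",np.round(s["tool_pos"],4),"jaw az",np.degrees(np.arctan2(rv[1,1],rv[0,1])).round(1))
    for r in env.regions_of(n,c)[:3]:
        m=r["mask"]&np.isfinite(P[...,0]); Q=P[m]
        if len(Q)<5: continue
        z=np.percentile(Q[:,2],85); A=Q[abs(Q[:,2]-z)<tol]; B=(A[:,:2]*1000).astype(np.float32)
        (cx,cy),(w,h),a=cv2.minAreaRect(B); (ex,ey),er=cv2.minEnclosingCircle(B)
        print(n,round(r["score"],2),len(Q),"z",A[:,2].mean().round(4),"rect",round(cx,1),round(cy,1),round(w,1),round(h,1),"ang",round(a,1),"mean",B.mean(0).round(1),"circ",round(ex,1),round(ey,1),round(er,1),"rgb",im[m].mean(0).round())
    for r in env.mark_of(n,c)[:3]: print("  mark",round(r["score"],2),np.round(r["point"],4))
E
python3 - <<'E'
from h import *
meas("board",f="w1.png")
E
```

```text
tcp [0.5453 0.0378 0.2144] jaw az 13.5
board 0.59 14817 z 0.012 rect 549.6 38.5 119.5 149.5 ang 11.1 mean [548.3  42.2] circ 548.6 38.1 93.7 rgb [125. 108.  88.]
  mark 0.85 [5.49e-01 3.66e-02 3.00e-04]
```

View pics/w1.png

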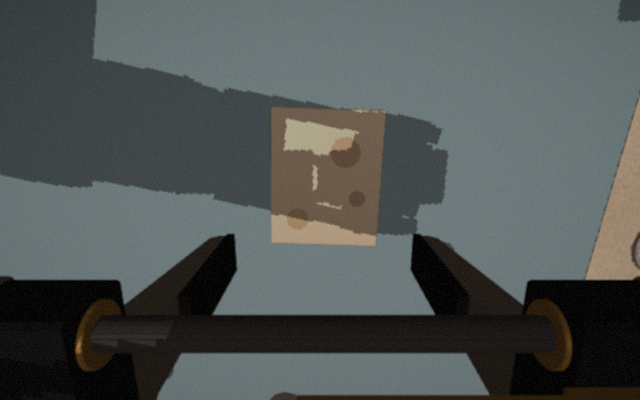

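The board is fully in view, with corners from about (272,107) to (385,245). Its centre is (0.549, 0.038) with yaw 11.1°, and the size and height match. Next, over to the block.

Call:
{"op": "step_arm", "data": {"plan": [[[-0.5,-3,0,0,0,0.01,-1],[-1,-6,0,0,0,0.02,-1],[-1.4,-9,0,0,0,0.02,-1],[-1.9,-12,0,0,0,0.02,-1],[-2.4,-15,0,0,0,0.02,-1]]]}}

```text
t: 4.25
tool_pos: [0.521, -0.1117, 0.2148]
ee_rot: [1.916, 2.489, 0.0]
wrist_force: [0.7, 0.3, 0.3]
gripper_width: 0.0917
```

Call:
{"op": "step_arm", "data": {"plan": [[[-0.5,-3,0,0,0,0.01,-1],[-1,-6,0,0,0,0.02,-1],[-1.4,-9,0,0,0,0.02,-1],[-1.9,-12,0,0,0,0.02,-1],[-2.4,-15,0,0,0,0.02,-1]]]}}

```text
t: 4.67
tool_pos: [0.4974, -0.2619, 0.2148]
ee_rot: [1.892, 2.508, 0.0]
wrist_force: [1.1, -1.0, 0.6]
gripper_width: 0.0922
```

Call:
{"op": "step_arm", "data": {"plan": [[[-0.5,-3,0,0,0,0.01,-1],[-1,-6,0,0,0,0.02,-1],[-1.5,-9,0,0,0,0.02,-1],[-2,-12,0,0,0,0.02,-1],[-2.5,-14.5,0,0,0,0.02,-1]]]}}

```text
t: 5.08
tool_pos: [0.4727, -0.4074, 0.2148]
ee_rot: [1.867, 2.526, -0.0]
wrist_force: [0.3, -0.3, -0.8]
gripper_width: 0.0918
```

Call:
{"op": "step_arm", "data": {"plan": [[[0,0,0,0,0,0,-1],[0,0,0,0,0,0,-1]]]}}

```text
t: 5.25
tool_pos: [0.4726, -0.4065, 0.2144]
ee_rot: [-1.87, -2.524, -0.001]
wrist_force: [-0.0, -0.1, 0.0]
gripper_width: 0.0919
```

```bash
python3 - <<'E'
from h import *
meas("block_mid")
E
```

```text
tcp [ 0.4728 -0.4057  0.2144] jaw az 17.0
block_mid 0.82 4981 z 0.0299 rect 475.8 -408.4 59.6 90.0 ang 15.8 mean [ 475.  -406.8] circ 475.2 -408.0 52.4 rgb [14. 12. 11.]
block_mid 0.73 6264 z 0.0301 rect 336.1 -369.6 90.0 60.4 ang 83.7 mean [ 336.6 -368.3] circ 336.0 -369.8 52.9 rgb [167.  87.  99.]
block_mid 0.72 1278 z 0.042 rect 394.6 -265.8 40.8 20.6 ang 17.1 mean [ 394.5 -264.5] circ 392.0 -257.2 20.4 rgb [76. 20. 18.]
  mark 0.89 [ 0.4898 -0.5461  0.0127]
  mark 0.73 [ 0.3355 -0.3672  0.0183]
  mark 0.7 [ 0.4732 -0.4053  0.0175]
```

Call:
{"op": "step_arm", "data": {"plan": [[[0.3,-0.2,-3,0,0,-0.02,-1],[0.3,-0.2,-6,0,0,-0.02,-1],[0.3,-0.2,-9.5,0,0,-0.02,-1],[0.3,-0.2,-13,0,0,-0.02,-1],[0.3,-0.2,-16,0,0,-0.02,-1]]]}}

```text
t: 5.82
tool_pos: [0.4758, -0.407, 0.0529]
ee_rot: [-1.892, -2.507, -0.0]
wrist_force: [0.5, -0.2, 0.3]
gripper_width: 0.0924
```

Call:
{"op": "step_arm", "data": {"plan": [[[0,0,-2,0,0,0,-1],[0,0,-3.5,0,0,0,-1],[0,0,-4.6,0,0,0,-1],[0,0,-4.6,0,0,0,-1]]]}}

```text
t: 6.15
tool_pos: [0.475, -0.4069, 0.0066]
ee_rot: [-1.891, -2.505, -0.0]
wrist_force: [-0.9, 0.2, 1.0]
gripper_width: 0.092
```

Call:
{"op": "step_arm", "data": {"plan": [[[0,0,0,0,0,0,1],[0,0,0,0,0,0,1],[0,0,0,0,0,0,1],[0,0,0,0,0,0,1],[0,0,0,0,0,0,1]]], "force": 20}}

```text
t: 6.57
tool_pos: [0.4759, -0.4094, 0.0095]
ee_rot: [1.894, 2.505, -0.0]
wrist_force: [-0.7, -0.6, 1.0]
gripper_width: 0.061
```

Call:
{"op": "step_arm", "data": {"plan": [[[0,0,0,0,0,0,1],[0,0,0,0,0,0,1],[0,0,0.3,0,0,0,1],[0,0,0.8,0,0,0,1],[0,0,1.5,0,0,0,1]]]}}

```text
t: 6.98
tool_pos: [0.4752, -0.4087, 0.0236]
ee_rot: [-1.894, -2.505, -0.0]
wrist_force: [1.0, -0.8, -0.5]
gripper_width: 0.0602
```

Call:
{"op": "step_arm", "data": {"plan": [[[0,0,1.7,0,0,0,1],[0,0,3.4,0,0,0,1],[0,0,5.1,0,0,0,1],[0.2,1,6.8,0,0,0,1],[0.5,3,8.5,0,0,0,1]]]}}

```text
t: 7.4
tool_pos: [0.4807, -0.3803, 0.1101]
ee_rot: [1.896, 2.503, -0.001]
wrist_force: [0.9, -0.4, -0.9]
gripper_width: 0.0598
```

Call:
{"op": "step_arm", "data": {"plan": [[[0.5,3,0,0,0,0,1],[1,6,0,0,0,-0.01,1],[1.5,9,0,0,0,-0.02,1],[2,12,0,0,0,-0.02,1],[2.5,15,0,0,0,-0.03,1]]]}}

```text
t: 7.82
tool_pos: [0.5057, -0.2277, 0.1093]
ee_rot: [1.932, 2.476, 0.0]
wrist_force: [-0.8, 0.5, -0.2]
gripper_width: 0.0598
```

Call:
{"op": "step_arm", "data": {"plan": [[[0.5,3,0,0,0,0,1],[1,6,0,0,0,-0.01,1],[1.5,9,0,0,0,-0.02,1],[2,12,0,0,0,-0.02,1],[2.5,15,0,0,0,-0.03,1]]]}}

```text
t: 8.23
tool_pos: [0.5307, -0.0775, 0.1093]
ee_rot: [1.969, 2.447, 0.001]
wrist_force: [-0.2, -0.5, -0.3]
gripper_width: 0.0598
```

Call:
{"op": "step_arm", "data": {"plan": [[[0.5,3,0,0,0,0,1],[1,6,0,0,0,-0.01,1],[1.4,8.8,0,0,0,-0.02,1],[1.7,10.7,0,0,0,-0.02,1],[1.85,11.65,0,0,0,-0.02,1]]]}}

```text
t: 8.65
tool_pos: [0.5495, 0.0398, 0.1092]
ee_rot: [1.991, 2.43, 0.001]
wrist_force: [-0.6, 1.0, -1.0]
gripper_width: 0.0596
```

Call:
{"op": "step_arm", "data": {"plan": [[[0,0,-1.5,0,0,0,1],[0,0,-3.5,0,0,0,1],[0,0,-5.5,0,0,0,1],[0,0,-6.8,0,0,0,1],[0,0,-7.5,0,0,0,1]]]}}

```text
t: 9.07
tool_pos: [0.5481, 0.0369, 0.0323]
ee_rot: [-1.993, -2.427, 0.002]
wrist_force: [-0.2, 0.3, 0.2]
gripper_width: 0.0599
```

```bash
python3 - <<'E'
from h import *
meas("block_mid");meas("board");print(np.round(env.state()["wrist_force"],1))
E
```

```text
tcp [0.5478 0.0369 0.0318] jaw az 11.2
block_mid 0.84 19263 z 0.0527 rect 547.3 48.0 60.4 70.2 ang 11.6 mean [546.7  50.5] circ 547.2 48.2 44.8 rgb [15. 12. 11.]
  mark 0.74 [0.5451 0.0396 0.0379]
tcp [0.5495 0.0372 0.0342] jaw az 11.2
board 0.67 19654 z 0.012 rect 547.0 49.8 120.5 126.1 ang 11.4 mean [540.1  83. ] circ 545.8 55.6 81.7 rgb [174. 151. 126.]
[-0.8 -0.4 -0.8]
```

Through the wrist view the held block is centred on the board to within about 0.5 mm, with yaw matched. Lowering and releasing.

Call:
{"op": "step_arm", "data": {"plan": [[[0,0,-0.5,0,0,0,1],[0,0,-0.9,0,0,0,1],[0,0,-1.1,0,0,0,1],[0,0,-1.2,0,0,0,1],[0,0,-1.2,0,0,0,1]]]}}

```text
t: 9.78
tool_pos: [0.5489, 0.0376, 0.0215]
ee_rot: [-1.993, -2.428, 0.0]
wrist_force: [0.3, -0.2, -0.6]
gripper_width: 0.0598
```

Call:
{"op": "step_arm", "data": {"plan": [[[0,0,0,0,0,0,0.2],[0,0,0,0,0,0,0],[0,0,0,0,0,0,-0.5],[0,0,0,0,0,0,-1],[0,0,0,0,0,0,-1]]]}}

```text
t: 10.2
tool_pos: [0.5492, 0.0375, 0.0216]
ee_rot: [1.993, 2.428, 0.0]
wrist_force: [0.4, -0.6, 0.2]
gripper_width: 0.0774
```

Call:
{"op": "step_arm", "data": {"plan": [[[0,0,2,0,0,0,-1],[0,0,5,0,0,0,-1],[0,0,8,0,0,0,-1],[0,0,12,0,0,0,-1],[0,0,16,0,0,0,-1]]]}}

```text
t: 10.62
tool_pos: [0.5483, 0.0375, 0.1828]
ee_rot: [-1.993, -2.427, 0.002]
wrist_force: [1.2, -0.4, -0.2]
gripper_width: 0.0916
```

Call:
{"op": "step_arm", "data": {"plan": [[[0,-1,1,0,0,0,-1],[0,-3,1,0,0,0,-1],[0,-4,1,0,0,0,-1],[0,-4,1,0,0,0,-1],[0,-4,1,0,0,0,-1]]]}}

```text
t: 11.03
tool_pos: [0.5484, -0.0028, 0.1906]
ee_rot: [-1.994, -2.425, 0.001]
wrist_force: [0.8, -0.2, 0.5]
gripper_width: 0.0921
```

```bash
python3 - <<'E'
from h import *
meas("block_mid",f="w2.png");meas("board");print(np.round(env.state()["wrist_force"],1))
E
```

```text
tcp [ 0.5485 -0.0024  0.1905] jaw az 11.2
block_mid 0.59 6456 z 0.042 rect 550.1 38.4 60.3 89.0 ang 11.5 mean [549.7  40.1] circ 550.1 38.7 51.8 rgb [19. 16. 14.]
  mark 0.77 [0.5498 0.0426 0.0296]
tcp [ 0.5487 -0.0019  0.1908] jaw az 11.2
board 0.79 12179 z 0.012 rect 549.4 38.0 120.3 149.9 ang 11.4 mean [547.   44.4] circ 548.8 38.0 94.4 rgb [142. 127. 106.]
[ 0.5 -0.1 -0.3]
```

Call:
{"op": "step_arm", "data": {"plan": [[[0.2,-2,0,0,0,0,-1],[0.5,-5,0,0,0,0,-1],[0.7,-8,0,0,0,0,-1],[0.9,-11,0,0,0,0,-1],[1.1,-14,0,0,0,0,-1]]]}}

```text
t: 11.75
tool_pos: [0.5601, -0.1433, 0.1914]
ee_rot: [-1.992, -2.429, 0.0]
wrist_force: [-0.2, -0.0, 0.2]
gripper_width: 0.0916
```

Call:
{"op": "step_arm", "data": {"plan": [[[0.2,-3,0,0,0,0,-1],[0.5,-6,0,0,0,0,-1],[0.7,-9,0,0,0,0,-1],[0.9,-12,0,0,0,0,-1],[0.9,-13,0,0,0,0,-1]]]}}

```text
t: 12.17
tool_pos: [0.5694, -0.2757, 0.1914]
ee_rot: [1.994, 2.426, -0.001]
wrist_force: [-0.2, 0.6, 1.2]
gripper_width: 0.0918
```

Call:
{"op": "step_arm", "data": {"plan": [[[0,0,-2,0,0,0,-1],[0,0,-4,0,0,0,-1],[0,0,-4,0,0,0,-1]]]}}

```text
t: 12.42
tool_pos: [0.5669, -0.271, 0.1478]
ee_rot: [-1.99, -2.423, 0.002]
wrist_force: [-1.4, 0.5, -0.7]
gripper_width: 0.0922
```

```bash
python3 - <<'E'
from h import *
meas("ring_mid",f="w3.png");meas("red_pot_mid")
im,d,P=shot("wrist")
m=(abs(P[...,2]-.0245)<.004)&(np.hypot(P[...,0]-.568,P[...,1]+.275)<.04)
B=(P[m][:,:2]*1000).astype(np.float32); print(len(B),cv2.minEnclosingCircle(B),P[m][:,2].mean())
E
```

```text
tcp [ 0.5677 -0.2712  0.1496] jaw az 11.2
ring_mid 0.72 998 z 0.024 rect 567.3 -275.4 43.2 42.6 ang 36.0 mean [ 567.6 -275.9] circ 567.6 -275.8 22.1 rgb [80. 73. 67.]
tcp [ 0.5698 -0.2721  0.1526] jaw az 11.3
red_pot_mid 0.95 3117 z 0.0419 rect 392.0 -254.9 40.0 41.4 ang 70.2 mean [ 393.  -254.6] circ 391.5 -255.4 21.2 rgb [108.  25.  22.]
  mark 0.83 [ 0.3864 -0.2561  0.0194]
485 ((567.3863525390625, -275.81085205078125), 22.078601837158203) 0.024390232977553345
```

View pics/w3.png

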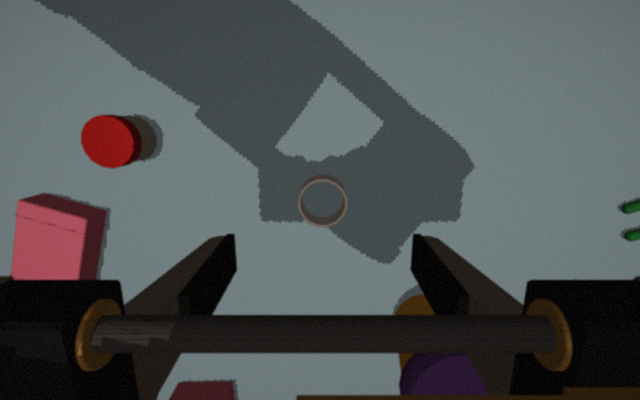

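The ring is at pixel (322,201), centre (0.5675, −0.276) and radius 22 mm, which fits. The cup at (430,350) stays clear of the fingers. Grasping the ring.

Call:
{"op": "step_arm", "data": {"plan": [[[-0.1,-0.4,-3,0,0,0,-1],[-0.15,-0.4,-6.5,0,0,0,-1],[-0.15,-0.4,-10,0,0,0,-1],[-0.15,-0.4,-13,0,0,0,-1],[-0.15,-0.4,-14.3,0,0,0,-1]]]}}

```text
t: 13.18
tool_pos: [0.5658, -0.2755, 0.0055]
ee_rot: [-1.991, -2.425, 0.001]
wrist_force: [-0.1, 0.0, -1.0]
gripper_width: 0.0922
```

Call:
{"op": "step_arm", "data": {"plan": [[[0,0,0,0,0,0,-0.3],[0,0,0,0,0,0,0.3],[0,0,0,0,0,0,1],[0,0,0,0,0,0,1],[0,0,0,0,0,0,1]]], "force": 12}}

```text
t: 13.6
tool_pos: [0.5688, -0.277, 0.0105]
ee_rot: [1.992, 2.426, 0.001]
wrist_force: [-0.3, 0.2, -0.4]
gripper_width: 0.0607
```

Call:
{"op": "step_arm", "data": {"plan": [[[0,0,0,0,0,0,1],[0,0,0,0,0,0,1],[0,0,0,0,0,0,1],[0,0,0,0,0,0,1],[0,0,0,0,0,0,1]]], "force": 15}}

```text
t: 14.02
tool_pos: [0.5678, -0.2766, 0.0092]
ee_rot: [1.993, 2.428, 0.0]
wrist_force: [-1.2, -0.8, 6.5]
gripper_width: 0.0434
```

Call:
{"op": "step_arm", "data": {"plan": [[[0,0,0.5,0,0,0,1],[0,0,1.5,0,0,0,1],[0,0,3.5,0,0,0,1],[0,0,6,0,0,0,1],[0,0,8,0,0,0,1]]]}}

```text
t: 14.43
tool_pos: [0.5677, -0.2765, 0.0904]
ee_rot: [1.993, 2.428, 0.0]
wrist_force: [0.5, -0.7, -0.8]
gripper_width: 0.0433
```

```bash
python3 - <<'E'
from h import *
meas("ring_mid",f="w4.png"); print(env.state()["gripper_width"])
E
```

```text
tcp [ 0.5699 -0.2775  0.0944] jaw az 11.2
ring_mid 0.78 3990 z 0.1048 rect 568.7 -275.1 43.2 43.2 ang 56.4 mean [ 568.7 -275.8] circ 568.6 -275.4 22.2 rgb [86. 77. 70.]
0.043479427139117344
```

Call:
{"op": "step_arm", "data": {"plan": [[[-0.1,2,0.5,0,0,0,1],[-0.3,5,1,0,0,0,1],[-0.5,8,1,0,0,0,1],[-0.7,11.5,1,0,0,0,1],[-0.9,15,1,0,0,0,1]]]}}

```text
t: 15.0
tool_pos: [0.5574, -0.1252, 0.0975]
ee_rot: [-1.994, -2.426, 0.001]
wrist_force: [1.0, -0.0, -0.9]
gripper_width: 0.0433
```

Call:
{"op": "step_arm", "data": {"plan": [[[-0.2,4,0,0,0,0,1],[-0.5,8,0,0,0,0,1],[-0.7,12,0,0,0,0,1],[-0.8,15,0,0,0,0,1],[-0.9,16.4,0,0,0,0,1]]]}}

```text
t: 15.42
tool_pos: [0.5482, 0.0409, 0.0975]
ee_rot: [-1.99, -2.429, 0.001]
wrist_force: [0.2, -0.8, -1.4]
gripper_width: 0.0433
```

Call:
{"op": "step_arm", "data": {"plan": [[[0,0,-1.5,0,0,0,1],[0,0,-3,0,0,0,1],[0,0,-3.5,0,0,0,1],[0,0,-3.5,0,0,0,1],[0,0,-3.5,0,0,0,1]]]}}

```text
t: 15.83
tool_pos: [0.5491, 0.0373, 0.0631]
ee_rot: [-1.993, -2.427, 0.002]
wrist_force: [-0.9, -1.0, -1.2]
gripper_width: 0.0432
```

```bash
python3 - <<'E'
from h import *
meas("ring_mid",f="w5.png"); meas("block_mid");print(env.state()["gripper_width"])
E
```

```text
tcp [0.5496 0.0373 0.0636] jaw az 11.2
ring_mid 0.68 4222 z 0.0775 rect 550.1 38.5 43.0 43.8 ang 11.7 mean [550.2  38.1] circ 550.3 38.5 22.3 rgb [101.  90.  82.]
tcp [0.5501 0.0373 0.0642] jaw az 11.2
  mark 0.76 [0.5494 0.039  0.0279]
0.04289301047606698
```

View pics/w5.png

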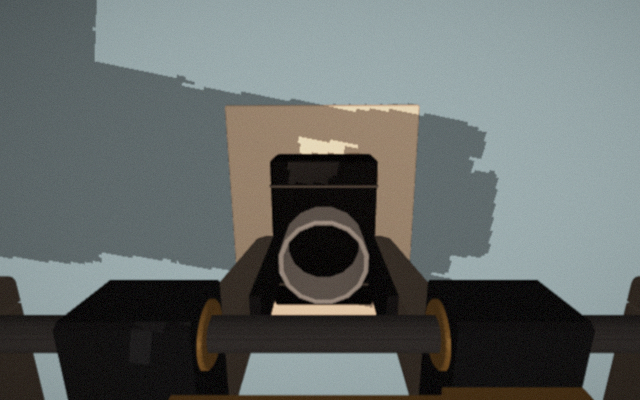

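The ring, at pixel (323,255), is centred over the block: measured (0.550, 0.0385) for both.

Call:
{"op": "step_arm", "data": {"plan": [[[0,0,-0.4,0,0,0,1],[0,0,-0.8,0,0,0,1],[0,0,-1,0,0,0,1],[0,0,-1.15,0,0,0,1],[0,0,-1.2,0,0,0,1]]]}}

```text
t: 16.55
tool_pos: [0.5493, 0.0375, 0.0512]
ee_rot: [-1.993, -2.428, 0.001]
wrist_force: [-1.8, 0.2, 4.3]
gripper_width: 0.043
```

Call:
{"op": "step_arm", "data": {"plan": [[[0,0,0,0,0,0,1],[0,0,0,0,0,0,1],[0,0,0,0,0,0,0.2],[0,0,0,0,0,0,0],[0,0,0,0,0,0,-0.2]]]}}

```text
t: 16.97
tool_pos: [0.5497, 0.0376, 0.0517]
ee_rot: [1.993, 2.428, 0.0]
wrist_force: [0.4, 0.1, -1.0]
gripper_width: 0.0507
```

Call:
{"op": "step_arm", "data": {"plan": [[[0,0,0,0,0,0,-0.6],[0,0,0,0,0,0,-0.6],[0,0,0,0,0,0,-0.6],[0,0,1,0,0,0,-0.6],[0,0,3,0,0,0,-0.6]]]}}

```text
t: 17.38
tool_pos: [0.5479, 0.0374, 0.0805]
ee_rot: [-1.992, -2.426, 0.004]
wrist_force: [0.6, 0.5, -0.0]
gripper_width: 0.0732
```

Call:
{"op": "step_arm", "data": {"plan": [[[0,0,3,0,0,0,-0.6],[0,0,6,0,0,0,-0.6],[0,0,9,0,0,0,-0.6],[0,0,10,0,0,0,-0.6],[0,0,10,0,0,0,-0.6]]]}}

```text
t: 17.8
tool_pos: [0.5515, 0.0377, 0.185]
ee_rot: [1.991, 2.425, 0.006]
wrist_force: [1.1, -0.6, -0.2]
gripper_width: 0.0738
```

```bash
python3 - <<'E'
from h import *
meas("ring_mid"); meas("block_mid");meas("jar_mid","top")
E
```

```text
tcp [0.5502 0.0376 0.1828] jaw az 11.2
ring_mid 0.79 887 z 0.066 rect 551.1 38.9 41.0 43.0 ang 11.1 mean [551.7  39.2] circ 550.8 39.0 21.9 rgb [84. 75. 68.]
tcp [0.5484 0.0375 0.18  ] jaw az 11.2
block_mid 0.62 5447 z 0.0419 rect 550.0 39.0 60.2 89.4 ang 11.3 mean [549.3  42.3] circ 550.1 39.3 52.7 rgb [19. 16. 14.]
  mark 0.75 [0.5491 0.0411 0.031 ]
tcp [0.5487 0.0375 0.1801] jaw az 11.2
jar_mid 0.48 86 z 0.0513 rect 392.4 258.5 26.6 35.6 ang 87.9 mean [393.7 257.9] circ 392.7 253.5 18.7 rgb [60. 63. 63.]
  mark 0.58 [0.3977 0.2511 0.0296]
```

Call:
{"op": "step_arm", "data": {"plan": [[[-1.5,2.2,0,0,0,-0.1,-0.6],[-3.1,4.3,0,0,0,-0.2,-0.6],[-4.6,6.5,0,0,0,-0.3,-0.6],[-6.2,8.6,0,0,0,-0.41,-0.6],[-7.7,10.8,0,0,0,-0.52,-0.6]]]}}

```text
t: 18.67
tool_pos: [0.4715, 0.1462, 0.1812]
ee_rot: [-2.556, -1.827, 0.001]
wrist_force: [0.6, 0.1, 0.7]
gripper_width: 0.0738
```

Call:
{"op": "step_arm", "data": {"plan": [[[-1.5,2.2,0,0,0,-0.1,-0.6],[-3.1,4.3,0,0,0,-0.2,-0.6],[-4.6,6.5,0,0,0,-0.3,-0.6],[-6.2,8.6,0,0,0,-0.41,-0.6],[-7.7,10.8,0,0,0,-0.52,-0.6]]]}}

```text
t: 19.08
tool_pos: [0.3945, 0.2543, 0.1813]
ee_rot: [2.939, 1.109, -0.001]
wrist_force: [1.2, 0.2, 0.9]
gripper_width: 0.0736
```

Call:
{"op": "step_arm", "data": {"plan": [[[0,0,0,0,0,0,-0.6],[0,0,0,0,0,0,-0.6],[0,0,0,0,0,0,-0.6]]]}}

```text
t: 19.33
tool_pos: [0.3957, 0.2533, 0.1814]
ee_rot: [2.934, 1.121, -0.0]
wrist_force: [-0.2, -0.3, 0.1]
gripper_width: 0.0736
```

```bash
python3 - <<'E'
from h import *
meas("jar_mid",f="w6.png"); meas("pick_mid")
E
```

```text
tcp [0.396  0.253  0.1814] jaw az -48.2
jar_mid 0.94 1771 z 0.0519 rect 394.7 255.5 37.1 37.6 ang 83.0 mean [395.3 255.7] circ 394.8 255.1 19.1 rgb [25. 22. 20.]
  mark 0.73 [0.3899 0.2547 0.0266]
tcp [0.3961 0.2528 0.1815] jaw az -48.4
pick_mid 0.87 1920 z 0.0115 rect 440.2 367.1 157.9 14.1 ang 78.9 mean [444.5 389.2] circ 435.2 368.1 79.0 rgb [110.  63.  38.]
  mark 0.98 [0.4453 0.3962 0.0047]
```

View pics/w6.png

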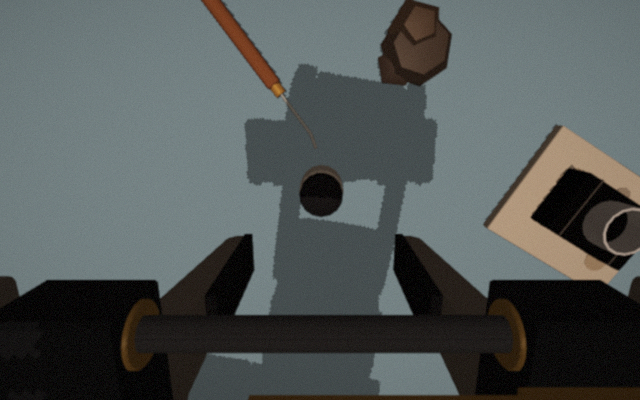

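The jar lid is at (321,193), measured (0.395, 0.255) with its top at 52 mm. The needle tip at (317,148) lies outside the jaw sweep. Grasping, then a small lift and a check.

Call:
{"op": "step_arm", "data": {"plan": [[[-0.1,0.2,-3.5,0,0,0,-0.6],[-0.1,0.2,-7,0,0,0,-0.6],[-0.1,0.2,-10.5,0,0,0,-0.6],[-0.1,0.2,-14,0,0,0,-0.6],[-0.1,0.2,-17.2,0,0,0,-0.6]]]}}

```text
t: 20.05
tool_pos: [0.3947, 0.2551, 0.008]
ee_rot: [-2.936, -1.116, -0.001]
wrist_force: [0.6, -0.4, -0.2]
gripper_width: 0.0734
```

Call:
{"op": "step_arm", "data": {"plan": [[[0,0,0,0,0,0,-0.3],[0,0,0,0,0,0,0.2],[0,0,0,0,0,0,1],[0,0,0,0,0,0,1],[0,0,0,0,0,0,1]]], "force": 15}}

```text
t: 20.47
tool_pos: [0.396, 0.2564, 0.0115]
ee_rot: [-2.936, -1.116, -0.006]
wrist_force: [-0.1, 0.3, 0.4]
gripper_width: 0.0425
```

Call:
{"op": "step_arm", "data": {"plan": [[[0,0,0,0,0,0,1],[0,0,0,0,0,0,1],[0,0,0,0,0,0,1],[0,0,0,0,0,0,1],[0,0,0,0,0,0,1]]], "force": 18}}

```text
t: 20.88
tool_pos: [0.3959, 0.2564, 0.0114]
ee_rot: [-2.936, -1.116, -0.005]
wrist_force: [-0.1, -1.5, 10.0]
gripper_width: 0.0416
```

Call:
{"op": "step_arm", "data": {"plan": [[[0,0,0.5,0,0,0,1],[0,0,1.5,0,0,0,1],[0,0,3.5,0,0,0,1],[0,0,6.5,0,0,0,1],[0,0,9.5,0,0,0,1]]]}}

```text
t: 21.3
tool_pos: [0.3939, 0.2551, 0.1062]
ee_rot: [2.936, 1.117, -0.002]
wrist_force: [0.5, 0.5, -1.2]
gripper_width: 0.0415
```

Call:
{"op": "step_arm", "data": {"plan": [[[0,0,2,0,0,0,1],[0,0,2.5,0,0,0,1],[0,0,2.5,0,0,0,1]]]}}

```text
t: 21.55
tool_pos: [0.3956, 0.2562, 0.1316]
ee_rot: [-2.936, -1.116, -0.006]
wrist_force: [0.0, 0.6, -2.0]
gripper_width: 0.0413
```

```bash
python3 - <<'E'
from h import *
meas("jar_mid"); print(env.state()["gripper_width"])
E
```

```text
tcp [0.3947 0.2556 0.1301] jaw az -48.4
jar_mid 0.78 7792 z 0.1718 rect 398.2 258.4 28.5 38.3 ang 42.3 mean [398.2 258.1] circ 394.7 255.2 19.4 rgb [29. 25. 22.]
  mark 0.9 [0.3906 0.257  0.1474]
0.041401756575287205
```

Call:
{"op": "step_arm", "data": {"plan": [[[0.9,-1.7,0,0,0,0.05,1],[2.1,-4,0,0,0,0.11,1],[3.4,-6.6,0,0,0,0.19,1],[4.7,-9.2,0,0,0,0.27,1],[6.1,-11.7,0,0,0,0.35,1]]]}}

```text
t: 22.12
tool_pos: [0.4547, 0.137, 0.1279]
ee_rot: [-2.693, -1.617, 0.005]
wrist_force: [0.3, -0.3, -1.2]
gripper_width: 0.042
```

Call:
{"op": "step_arm", "data": {"plan": [[[1.3,-2.5,0,0,0,0.07,1],[2.6,-5,0,0,0,0.14,1],[3.9,-7.5,0,0,0,0.21,1],[5.2,-10,0,0,0,0.28,1],[6.5,-12.5,0,0,0,0.35,1]]]}}

```text
t: 22.53
tool_pos: [0.5199, 0.0121, 0.1277]
ee_rot: [-2.37, -2.058, 0.004]
wrist_force: [-0.5, 1.0, -1.4]
gripper_width: 0.0416
```

Call:
{"op": "step_arm", "data": {"plan": [[[1.3,-2.5,0,0,0,0.07,1],[2.6,-5,0,0,0,0.14,1],[3.9,-7.5,0,0,0,0.21,1],[4.9,-9.6,0,0,0,0.28,1],[5.5,-10.9,0,0,0,0.34,1]]]}}

```text
t: 22.95
tool_pos: [0.5755, -0.0975, 0.1275]
ee_rot: [-1.989, -2.429, 0.003]
wrist_force: [0.1, 0.8, -1.1]
gripper_width: 0.0417
```

Call:
{"op": "step_arm", "data": {"plan": [[[0,0,-3,0,0,0,1],[0,0,-6,0,0,0,1],[0,0,-8,0,0,0,1],[0,0,-9,0,0,0,1],[0,0,-9,0,0,0,1]]]}}

```text
t: 23.37
tool_pos: [0.5728, -0.095, 0.0359]
ee_rot: [-1.99, -2.424, 0.005]
wrist_force: [-0.4, 0.4, -1.0]
gripper_width: 0.0416
```

```bash
python3 - <<'E'
from h import *
meas("jar_mid"); meas("board"); print(env.state()["gripper_width"])
E
```

```text
tcp [ 0.5742 -0.0952  0.0378] jaw az 11.2
jar_mid 0.62 7681 z 0.076 rect 573.6 -92.2 38.4 28.4 ang 11.8 mean [573.8 -92.4] circ 574.6 -96.9 19.3 rgb [34. 30. 26.]
jar_mid 0.45 9643 z 0.042 rect 556.3 7.5 60.2 27.1 ang 11.2 mean [556.4   7.1] circ 556.1 8.7 32.2 rgb [31. 27. 24.]
  mark 0.76 [ 0.5705 -0.0997  0.0524]
tcp [ 0.5765 -0.0955  0.0406] jaw az 11.2
board 0.56 19623 z 0.0121 rect 557.8 -3.1 120.5 65.6 ang 11.3 mean [558.5  -8.8] circ 557.5 -2.9 67.7 rgb [173. 151. 126.]
0.04187829611608668
```

Call:
{"op": "step_arm", "data": {"plan": [[[0,0,0,0,0,0,1],[0,0,0,0,0,0,1],[0,0,0,0,0,0,1]]]}}

```text
t: 23.92
tool_pos: [0.5759, -0.0955, 0.0401]
ee_rot: [1.993, 2.428, 0.001]
wrist_force: [-0.4, -0.3, -1.5]
gripper_width: 0.0418
```

```bash
python3 - <<'E'
from h import *
meas("jar_mid"); meas("jar_mid"); print(env.state()["gripper_width"])
E
```

```text
tcp [ 0.5758 -0.0955  0.04  ] jaw az 11.2
jar_mid 0.61 7713 z 0.0802 rect 576.4 -92.7 38.2 28.2 ang 10.8 mean [576.6 -92.8] circ 577.4 -97.3 19.4 rgb [34. 30. 26.]
  mark 0.88 [ 0.576  -0.098   0.0549]
tcp [ 0.5756 -0.0955  0.0397] jaw az 11.2
jar_mid 0.55 7750 z 0.0798 rect 576.2 -92.5 38.6 28.4 ang 10.4 mean [576.4 -92.8] circ 577.1 -97.2 19.3 rgb [34. 30. 26.]
  mark 0.91 [ 0.5732 -0.0976  0.0548]
0.041667876956692024
```

Call:
{"op": "step_arm", "data": {"plan": [[[-0.05,0.1,-1,0,0,0,1],[-0.1,0.2,-2,0,0,0,1],[-0.1,0.2,-2.6,0,0,0,1],[-0.1,0.2,-2.8,0,0,0,1],[-0.1,0.2,-2.9,0,0,0,1]]]}}

```text
t: 24.63
tool_pos: [0.5736, -0.0932, 0.0109]
ee_rot: [-1.992, -2.426, 0.002]
wrist_force: [-9.2, 1.9, 30.9]
gripper_width: 0.0411
```

Call:
{"op": "step_arm", "data": {"plan": [[[0,0,0,0,0,0,1],[0,0,0,0,0,0,1],[0,0,0,0,0,0,0.2],[0,0,0,0,0,0,0],[0,0,0,0,0,0,-0.2]]]}}

```text
t: 25.05
tool_pos: [0.5744, -0.0934, 0.0101]
ee_rot: [-1.993, -2.428, 0.0]
wrist_force: [0.1, -0.3, -0.0]
gripper_width: 0.0506
```

Call:
{"op": "step_arm", "data": {"plan": [[[0,0,0,0,0,0,-0.6],[0,0,0,0,0,0,-0.6],[0,0,0,0,0,0,-0.6],[0,0,1.5,0,0,0,-0.6],[0,0,4,0,0,0,-0.6]]]}}

```text
t: 25.47
tool_pos: [0.5725, -0.0931, 0.0485]
ee_rot: [-1.991, -2.425, 0.004]
wrist_force: [-0.5, 0.7, -0.1]
gripper_width: 0.074
```

Call:
{"op": "step_arm", "data": {"plan": [[[0,0,3,0,0,0,-0.6],[0,0,6.5,0,0,0,-0.6],[0,0,10,0,0,0,-0.6],[0,0,13,0,0,0,-0.6],[0,0,13,0,0,0,-0.6]]]}}

```text
t: 25.88
tool_pos: [0.5781, -0.094, 0.1868]
ee_rot: [1.988, 2.422, 0.007]
wrist_force: [1.1, 0.3, 0.4]
gripper_width: 0.0733
```

Call:
{"op": "step_arm", "data": {"plan": [[[0,0,0,0,0,0,-0.6],[0,0,0,0,0,0,-0.6],[0,0,0,0,0,0,-0.6]]]}}

```text
t: 26.13
tool_pos: [0.5736, -0.0933, 0.179]
ee_rot: [-1.992, -2.426, 0.002]
wrist_force: [-0.4, 0.5, 0.0]
gripper_width: 0.0731
```

```bash
python3 - <<'E'
from h import *
meas("jar_mid",f="w7.png"); meas("board"); meas("green_pot_mid")
E
```

```text
tcp [ 0.5736 -0.0933  0.1789] jaw az 11.2
jar_mid 0.86 1843 z 0.0518 rect 575.3 -95.1 37.1 38.1 ang 79.5 mean [575.1 -94.6] circ 575.2 -95.3 19.3 rgb [23. 20. 18.]
  mark 0.62 [ 0.5725 -0.0938  0.0278]
tcp [ 0.574  -0.0934  0.1794] jaw az 11.2
board 0.86 9860 z 0.0121 rect 553.5 17.5 120.3 107.5 ang 11.3 mean [554.3   9.8] circ 553.0 17.7 79.3 rgb [157. 141. 117.]
tcp [ 0.5744 -0.0934  0.1801] jaw az 11.2
green_pot_mid 0.8 2261 z 0.0417 rect 696.5 -24.9 40.7 41.2 ang 70.5 mean [695.7 -24.5] circ 696.6 -25.1 21.1 rgb [33. 79. 39.]
  mark 0.95 [ 0.6962 -0.028   0.0161]
```

Call:
{"op": "step_arm", "data": {"plan": [[[-1.8,-1.6,0,0,0,-0.1,-0.6],[-3.6,-3.2,0,0,0,-0.2,-0.6],[-5.4,-4.8,0,0,0,-0.31,-0.6],[-7.2,-6.4,0,0,0,-0.42,-0.6],[-9.1,-8.1,0,0,0,-0.53,-0.6]]]}}

```text
t: 27.0
tool_pos: [0.4829, -0.175, 0.1806]
ee_rot: [2.564, 1.815, 0.0]
wrist_force: [-0.4, -0.5, 0.8]
gripper_width: 0.0735
```

Call:
{"op": "step_arm", "data": {"plan": [[[-1.8,-1.6,0,0,0,-0.1,-0.6],[-3.6,-3.2,0,0,0,-0.2,-0.6],[-5.4,-4.8,0,0,0,-0.31,-0.6],[-7.2,-6.4,0,0,0,-0.42,-0.6],[-9.1,-8.1,0,0,0,-0.53,-0.6]]]}}

```text
t: 27.42
tool_pos: [0.3918, -0.2561, 0.1807]
ee_rot: [2.95, 1.079, 0.001]
wrist_force: [-0.2, -1.0, -0.1]
gripper_width: 0.0737
```

Call:
{"op": "step_arm", "data": {"plan": [[[0,0,0,0,0,0,-0.6],[0,0,0,0,0,0,-0.6],[0,0,0,0,0,0,-0.6],[0,0,0,0,0,0,-0.6],[0,0,0,0,0,0,-0.6]]]}}

```text
t: 27.83
tool_pos: [0.3932, -0.255, 0.1806]
ee_rot: [-2.946, -1.09, -0.0]
wrist_force: [0.8, -0.2, 0.6]
gripper_width: 0.0738
```

```bash
python3 - <<'E'
from h import *
meas("red_pot_mid",f="w8.png")
E
```

```text
tcp [ 0.3932 -0.255   0.1805] jaw az -49.4
red_pot_mid 0.73 1664 z 0.042 rect 390.8 -255.4 41.5 38.4 ang 41.4 mean [ 391.6 -255. ] circ 391.2 -255.7 20.8 rgb [93. 18. 16.]
  mark 0.79 [ 0.3865 -0.2543  0.0218]
```

Call:
{"op": "step_arm", "data": {"plan": [[[-0.1,0,-3.5,0,0,0,-0.6],[-0.2,-0.1,-7,0,0,0,-0.6],[-0.2,-0.1,-10.5,0,0,0,-0.6],[-0.2,-0.1,-14,0,0,0,-0.6],[-0.2,-0.1,-17,0,0,0,-0.6]]]}}

```text
t: 28.4
tool_pos: [0.3904, -0.256, 0.0087]
ee_rot: [-2.947, -1.088, 0.0]
wrist_force: [-0.6, -0.8, 0.1]
gripper_width: 0.0735
```

Call:
{"op": "step_arm", "data": {"plan": [[[0,0,0,0,0,0,-0.3],[0,0,0,0,0,0,0.2],[0,0,0,0,0,0,1],[0,0,0,0,0,0,1],[0,0,0,0,0,0,1]]], "force": 15}}

```text
t: 28.82
tool_pos: [0.3918, -0.2572, 0.0124]
ee_rot: [2.945, 1.087, 0.003]
wrist_force: [-0.3, 0.0, -0.2]
gripper_width: 0.0423
```

Call:
{"op": "step_arm", "data": {"plan": [[[0,0,0,0,0,0,1],[0,0,0,0,0,0,1],[0,0,0,0,0,0,1],[0,0,0,0,0,0,1],[0,0,0,0,0,0,1]]]}}

```text
t: 29.23
tool_pos: [0.3918, -0.2572, 0.0123]
ee_rot: [2.945, 1.086, 0.003]
wrist_force: [-0.3, 0.7, 9.8]
gripper_width: 0.0413
```

Call:
{"op": "step_arm", "data": {"plan": [[[0,0,0.5,0,0,0,1],[0,0,1.5,0,0,0,1],[0,0,3.5,0,0,0,1],[0,0,6.5,0,0,0,1],[0,0,9.5,0,0,0,1]]]}}

```text
t: 29.65
tool_pos: [0.39, -0.2561, 0.1072]
ee_rot: [-2.947, -1.087, 0.001]
wrist_force: [0.5, -1.1, -0.7]
gripper_width: 0.0412
```

Call:
{"op": "step_arm", "data": {"plan": [[[0,0,2,0,0,0,1],[0,0,2.5,0,0,0,1],[0,0,2.5,0,0,0,1],[0,0,2.5,0,0,0,1],[0,0,2.5,0,0,0,1]]]}}

```text
t: 30.07
tool_pos: [0.3898, -0.2559, 0.1296]
ee_rot: [-2.946, -1.087, 0.002]
wrist_force: [0.2, -0.0, -0.4]
gripper_width: 0.0418
```

```bash
python3 - <<'E'
from h import *
meas("red_pot_mid"); print(env.state()["gripper_width"])
E
```

```text
tcp [ 0.3897 -0.2559  0.1294] jaw az -49.5
red_pot_mid 0.92 7648 z 0.159 rect 391.5 -254.8 39.0 41.7 ang 42.1 mean [ 392.  -254.6] circ 390.2 -256.1 21.4 rgb [94. 20. 18.]
  mark 0.86 [ 0.3871 -0.2573  0.1394]
0.041202282071300195
```

Call:
{"op": "step_arm", "data": {"plan": [[[1,0.7,0,0,0,0,1],[2.5,1.8,0,0,0,0,1],[4.5,3.2,0,0,0,0,1],[6.5,4.6,0,0,0,0,1],[9,6.3,0,0,0,0,1]]]}}

```text
t: 30.63
tool_pos: [0.4812, -0.1924, 0.13]
ee_rot: [-2.947, -1.086, 0.001]
wrist_force: [0.5, -0.3, -0.4]
gripper_width: 0.0419
```

Call:
{"op": "step_arm", "data": {"plan": [[[2,1.4,0,0,0,0,1],[4,2.8,0,0,0,0,1],[6,4.2,0,0,0,0,1],[8,5.6,0,0,0,0,1],[10,7,0,0,0,0,1]]]}}

```text
t: 31.05
tool_pos: [0.5818, -0.1217, 0.1298]
ee_rot: [-2.947, -1.087, 0.001]
wrist_force: [1.0, -0.5, 0.3]
gripper_width: 0.0416
```

Call:
{"op": "step_arm", "data": {"plan": [[[2,1.4,0,0,0,0,1],[4,2.8,0,0,0,0,1],[5,3.6,0,0,0,0,1],[5.6,4,0,0,0,0,1],[5.6,4,0,0,0,0,1]]]}}

```text
t: 31.47
tool_pos: [0.6372, -0.0824, 0.1299]
ee_rot: [-2.946, -1.089, 0.001]
wrist_force: [0.5, -0.2, -0.6]
gripper_width: 0.0418
```

Call:
{"op": "step_arm", "data": {"plan": [[[0,0,-2,0,0,0,1],[0,0,-4,0,0,0,1],[0,0,-6,0,0,0,1],[0,0,-7.5,0,0,0,1],[0,0,-8.5,0,0,0,1]]]}}

```text
t: 31.88
tool_pos: [0.6345, -0.0841, 0.0438]
ee_rot: [-2.947, -1.086, 0.004]
wrist_force: [-0.8, -0.5, 0.0]
gripper_width: 0.0417
```

Call:
{"op": "step_arm", "data": {"plan": [[[0,0,0,0,0,0,1],[0,0,0,0,0,0,1],[0,0,0,0,0,0,1],[0,0,0,0,0,0,1],[0,0,0,0,0,0,1]]]}}

```text
t: 32.3
tool_pos: [0.6372, -0.0836, 0.0467]
ee_rot: [2.947, 1.087, 0.002]
wrist_force: [0.7, 0.2, -0.3]
gripper_width: 0.0415
```

```bash
python3 - <<'E'
from h import *
meas("red_pot_mid",f="w9.png"); meas("red_pot_mid"); meas("board");meas("jar_mid")
E
```

```text
tcp [ 0.6371 -0.0835  0.0465] jaw az -49.5
red_pot_mid 0.69 7605 z 0.076 rect 638.9 -82.7 38.9 41.2 ang 41.5 mean [639.4 -82.2] circ 638.0 -83.4 21.0 rgb [102.  22.  20.]
  mark 0.91 [ 0.6348 -0.0832  0.0543]
tcp [ 0.6368 -0.0835  0.046 ] jaw az -49.5
red_pot_mid 0.56 7798 z 0.0755 rect 638.7 -82.3 39.0 41.8 ang 39.7 mean [639. -82.] circ 637.5 -83.6 21.4 rgb [101.  23.  21.]
  mark 0.58 [ 0.6341 -0.0827  0.0536]
tcp [ 0.6367 -0.0834  0.0457] jaw az -49.5
board 0.74 17406 z 0.0121 rect 550.0 34.9 121.2 143.8 ang 11.3 mean [587.6  30.1] circ 569.7 39.4 81.8 rgb [170. 147. 122.]
tcp [ 0.6366 -0.0834  0.0455] jaw az -49.5
jar_mid 0.64 1330 z 0.0521 rect 570.2 -104.6 18.6 29.3 ang 41.9 mean [ 570.4 -103.5] circ 570.6 -104.2 16.1 rgb [25. 22. 20.]
  mark 0.96 [ 0.5741 -0.0977  0.0297]
  mark 0.71 [0.5482 0.038  0.0541]
```

View pics/w9.png

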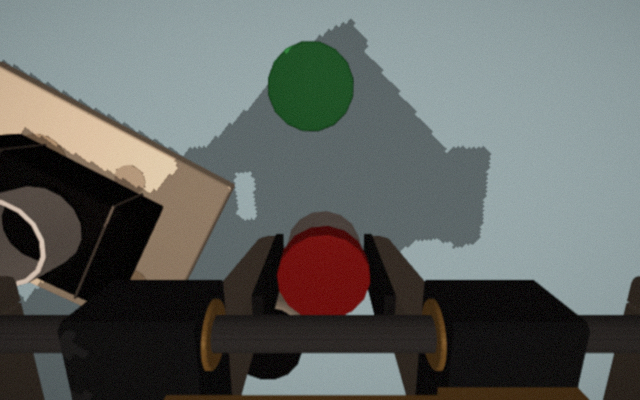

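The red pot is held at (323,272). The jar lid at (270,345) and the board corner at (232,185) are both clear of the fingers, and the green pot is beyond at (310,86). Lowering.

Call:
{"op": "step_arm", "data": {"plan": [[[-0.1,0,-1,0,0,0,1],[-0.1,0,-2,0,0,0,1],[-0.1,0,-2.8,0,0,0,1],[-0.1,0,-3.2,0,0,0,1],[-0.1,0,-3.4,0,0,0,1]]]}}

```text
t: 33.32
tool_pos: [0.6344, -0.0831, 0.0113]
ee_rot: [-2.946, -1.087, 0.004]
wrist_force: [-9.5, 2.3, 23.8]
gripper_width: 0.0416
```

Call:
{"op": "step_arm", "data": {"plan": [[[0,0,0,0,0,0,1],[0,0,0,0,0,0,1],[0,0,0,0,0,0,0.2],[0,0,0,0,0,0,0],[0,0,0,0,0,0,-0.2]]]}}

```text
t: 33.73
tool_pos: [0.6355, -0.0834, 0.0111]
ee_rot: [-2.947, -1.087, 0.0]
wrist_force: [1.0, 0.3, 0.2]
gripper_width: 0.0509
```

Call:
{"op": "step_arm", "data": {"plan": [[[0,0,0,0,0,0,-0.25],[0,0,0,0,0,0,-0.25],[0,0,0.5,0,0,0,-0.25],[0,0,2,0,0,0,-0.25],[0,0,5,0,0,0,-0.25]]]}}

```text
t: 34.15
tool_pos: [0.6332, -0.0832, 0.0592]
ee_rot: [-2.945, -1.086, 0.008]
wrist_force: [0.2, 0.2, -0.4]
gripper_width: 0.0576
```

Call:
{"op": "step_arm", "data": {"plan": [[[0,0,3,0,0,0,-0.4],[0,0,6.5,0,0,0,-0.6],[0,0,10,0,0,0,-0.6],[0,0,12,0,0,0,-0.6],[0,0,12,0,0,0,-0.6]]]}}

```text
t: 34.57
tool_pos: [0.6386, -0.0839, 0.1875]
ee_rot: [2.944, 1.086, 0.012]
wrist_force: [0.5, 0.8, 0.4]
gripper_width: 0.0737
```

Call:
{"op": "step_arm", "data": {"plan": [[[0,0,0,0,0,0,-0.6],[0,0,0,0,0,0,-0.6],[0,0,0,0,0,0,-0.6],[0,0,0,0,0,0,-0.6]]]}}

```text
t: 34.9
tool_pos: [0.6347, -0.0833, 0.1799]
ee_rot: [-2.946, -1.087, 0.004]
wrist_force: [-0.8, -0.1, -0.2]
gripper_width: 0.0733
```

```bash
python3 - <<'E'
from h import *
meas("red_pot_mid",f="w10.png"); meas("jar_mid"); meas("pick_mid","top"); meas("pick_mid","scene")
E
```

```text
tcp [ 0.6348 -0.0834  0.1801] jaw az -49.5
red_pot_mid 0.8 1765 z 0.0419 rect 634.8 -83.0 40.8 40.3 ang 27.3 mean [635.2 -82.7] circ 634.6 -83.0 20.9 rgb [126.  29.  26.]
red_pot_mid 0.59 5648 z 0.0421 rect 550.3 38.3 60.5 90.0 ang 11.3 mean [554.7  37. ] circ 551.1 38.2 52.2 rgb [14. 11. 10.]
  mark 0.79 [ 0.6306 -0.0822  0.0204]
tcp [ 0.6353 -0.0834  0.1808] jaw az -49.5
jar_mid 0.71 1951 z 0.0519 rect 575.9 -95.3 37.8 37.8 ang 40.1 mean [576.3 -95. ] circ 575.4 -95.3 19.5 rgb [32. 28. 26.]
jar_mid 0.26 1948 z 0.042 rect 696.5 -25.0 40.5 40.9 ang 84.8 mean [696.8 -24.9] circ 696.7 -24.9 20.9 rgb [27. 68. 33.]
  mark 0.61 [ 0.5738 -0.0941  0.0283]
tcp [ 0.6355 -0.0835  0.1813] jaw az -49.5
pick_mid 0.7 116 z 0.0113 rect 443.5 391.8 100.3 13.2 ang 78.9 mean [443.5 392.5] circ 445.7 391.3 50.2 rgb [106.  88.  80.]
  mark 0.42 [0.4432 0.3964 0.0035]
tcp [ 0.6356 -0.0835  0.1816] jaw az -49.5
pick_mid 0.68 334 z 0.0122 rect 440.8 375.6 146.6 15.9 ang 77.6 mean [446.3 395.3] circ 443.3 375.0 73.3 rgb [104.  76.  55.]
  mark 0.83 [0.4482 0.4002 0.0117]
  mark 0.56 [0.5452 0.0394 0.0007]
```

Call:
{"op": "step_arm", "data": {"plan": [[[-1.2,3.1,0,0,0,0.04,-0.6],[-2.5,6.3,0,0,0,0.09,-0.6],[-3.8,9.5,0,0,0,0.13,-0.6],[-5,12.7,0,0,0,0.18,-0.6],[-6.3,15.9,0,0,0,0.22,-0.6]]]}}

```text
t: 35.92
tool_pos: [0.572, 0.0768, 0.1818]
ee_rot: [2.809, 1.407, 0.001]
wrist_force: [0.6, -0.2, -0.7]
gripper_width: 0.0735
```

Call:
{"op": "step_arm", "data": {"plan": [[[-1.2,3.1,0,0,0,0.04,-0.6],[-2.5,6.3,0,0,0,0.09,-0.6],[-3.8,9.5,0,0,0,0.13,-0.6],[-5,12.7,0,0,0,0.18,-0.6],[-6.3,15.9,0,0,0,0.22,-0.6]]]}}

```text
t: 36.33
tool_pos: [0.509, 0.236, 0.1819]
ee_rot: [2.637, 1.707, 0.001]
wrist_force: [0.4, 0.2, -0.0]
gripper_width: 0.0737
```

Call:
{"op": "step_arm", "data": {"plan": [[[-1.2,3.1,0,0,0,0.04,-0.6],[-2.5,6.3,0,0,0,0.09,-0.6],[-3.8,9.5,0,0,0,0.13,-0.6],[-5,12.7,0,0,0,0.18,-0.6],[-6.3,15.9,0,0,0,0.23,-0.6]]]}}

```text
t: 36.75
tool_pos: [0.4458, 0.3951, 0.1818]
ee_rot: [2.424, 1.999, 0.001]
wrist_force: [0.6, -0.5, 0.3]
gripper_width: 0.0735
```

Call:
{"op": "step_arm", "data": {"plan": [[[0,0,-2,0,0,0,-0.6],[0,0,-4,0,0,0,-0.6],[0,0,-4,0,0,0,-0.6],[0,0,-4,0,0,0,-0.6],[0,0,-4,0,0,0,-0.6]]]}}

```text
t: 37.17
tool_pos: [0.4471, 0.3936, 0.1424]
ee_rot: [2.427, 1.995, 0.001]
wrist_force: [-0.6, 0.1, 0.1]
gripper_width: 0.0737
```

Call:
{"op": "step_arm", "data": {"plan": [[[0,0,0,0,0,0,-0.6],[0,0,0,0,0,0,-0.6],[0,0,0,0,0,0,-0.6]]]}}

```text
t: 37.42
tool_pos: [0.4472, 0.3936, 0.1425]
ee_rot: [-2.427, -1.995, -0.002]
wrist_force: [0.6, 0.1, -0.5]
gripper_width: 0.0738
```

```bash
cat >> h.py <<'E'
def handle(lo,hi,box,f=None):
    s=env.state(); im,d,P=shot("wrist",f); hsv=cv2.cvtColor(im,cv2.COLOR_RGB2HSV)
    m=(P[...,2]>lo)&(P[...,2]<hi)&(P[...,0]>box[0])&(P[...,0]<box[1])&(P[...,1]>box[2])&(P[...,1]<box[3])
    m=m.astype(np.uint8); n,l,st,_=cv2.connectedComponentsWithStats(m); k=1+st[1:,4].argmax(); m=l==k
    B=(P[m][:,:2]*1000).astype(np.float32); print("tcp",np.round(s["tool_pos"],4),"rect",cv2.minAreaRect(B),len(B),P[m][:,2].mean().round(4),im[m].mean(0).round())
E
python3 - <<'E'
from h import *
meas("pick_mid",f="w11.png"); handle(.009,.016,(.38,.5,.3,.5))
E
```

```text
tcp [0.4471 0.3936 0.1423] jaw az -11.1
pick_mid 0.62 2133 z 0.0112 rect 440.1 366.6 167.2 13.8 ang 79.0 mean [445.2 392. ] circ 440.3 366.5 83.7 rgb [82. 50. 32.]
  mark 0.59 [0.4454 0.3981 0.0045]
tcp [0.4469 0.3935 0.142 ] rect ((445.8297424316406, 395.5992126464844), (109.0836181640625, 13.897285461425781), 78.40665435791016) 1784 0.0116 [83. 46. 26.]
```

View pics/w11.png

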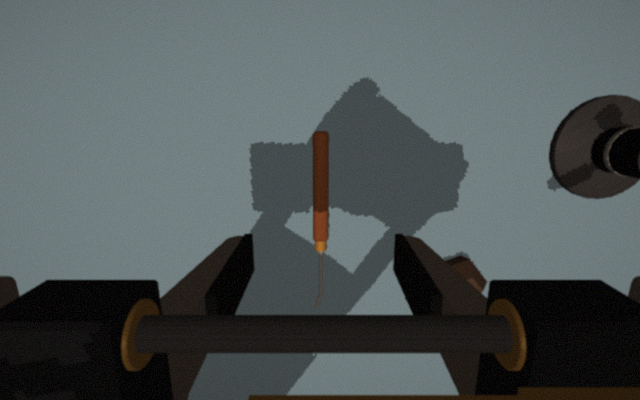

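The handle runs from (321,131) to (321,243), with the needle pointing down the picture. The handle middle is about (0.446, 0.399), with the axis aligned across the jaws. Grasping it there.

Call:
{"op": "step_arm", "data": {"plan": [[[-0.1,0.5,-3,0,0,0,-0.6],[-0.1,0.5,-6.5,0,0,0,-0.5],[-0.1,0.5,-10,0,0,0,-0.4],[-0.1,0.5,-12.5,0,0,0,-0.2],[-0.1,0.5,-13.7,0,0,0,-0.1]]]}}

```text
t: 38.03
tool_pos: [0.444, 0.3971, 0.0013]
ee_rot: [2.426, 1.996, -0.007]
wrist_force: [0.1, 0.0, -0.1]
gripper_width: 0.0529
```

Call:
{"op": "step_arm", "data": {"plan": [[[0,0,0,0,0,0,0.1],[0,0,0,0,0,0,0.3],[0,0,0,0,0,0,0.5],[0,0,0,0,0,0,0.6],[0,0,0,0,0,0,0.6]]], "force": 12}}

```text
t: 38.45
tool_pos: [0.4462, 0.3991, 0.0058]
ee_rot: [-2.426, -1.996, -0.003]
wrist_force: [0.7, -0.1, 0.2]
gripper_width: 0.0199
```

Call:
{"op": "step_arm", "data": {"plan": [[[0,0,0,0,0,0,0.8],[0,0,0,0,0,0,1],[0,0,0,0,0,0,1],[0,0,0,0,0,0,1],[0,0,0,0,0,0,1]]]}}

```text
t: 38.87
tool_pos: [0.446, 0.3989, 0.0054]
ee_rot: [-2.426, -1.996, -0.002]
wrist_force: [-0.7, -1.4, 6.9]
gripper_width: 0.0136
```

Call:
{"op": "step_arm", "data": {"plan": [[[0,0,0,0,0,0,1],[0,0,0,0,0,0,1],[0,0,0,0,0,0,1],[0,0,0,0,0,0,1],[0,0,0,0,0,0,1]]], "force": 15}}

```text
t: 39.28
tool_pos: [0.446, 0.3989, 0.0055]
ee_rot: [-2.426, -1.996, -0.002]
wrist_force: [-0.1, -1.3, 6.6]
gripper_width: 0.0136
```

Call:
{"op": "step_arm", "data": {"plan": [[[0,0,0.5,0,0,0,1],[0,0,1.5,0,0,0,1],[0,0,3,0,0,0,1],[0,0,4.5,0,0,0,1],[0,0,6,0,0,0,1]]]}}

```text
t: 39.7
tool_pos: [0.4455, 0.3985, 0.0658]
ee_rot: [2.426, 1.996, -0.0]
wrist_force: [0.2, -0.1, -0.5]
gripper_width: 0.0138
```

Call:
{"op": "step_arm", "data": {"plan": [[[0,0,1,0,0,0,1],[0,0,1,0,0,0,1],[0,0,1,0,0,0,1],[0,0,1,0,0,0,1]]]}}

```text
t: 40.03
tool_pos: [0.4453, 0.3982, 0.0741]
ee_rot: [2.426, 1.996, -0.001]
wrist_force: [0.3, 0.8, -0.6]
gripper_width: 0.0136
```

```bash
python3 - <<'E'
from h import *
meas("pick_mid",f="w12.png"); print(env.state()["gripper_width"])
E
```

```text
tcp [0.4451 0.3981 0.0738] jaw az -11.1
pick_mid 0.95 4581 z 0.08 rect 442.6 380.2 139.2 14.0 ang 78.7 mean [447.8 405.9] circ 441.6 380.5 69.6 rgb [76. 42. 24.]
  mark 0.9 [0.4447 0.3955 0.0747]
0.013825907316627672
```

View pics/w12.png

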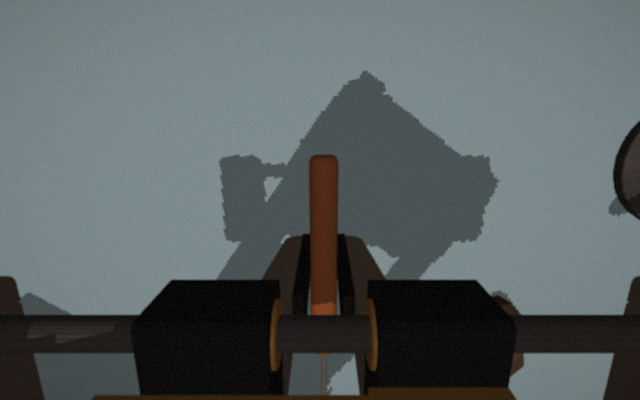

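Call:
{"op": "step_arm", "data": {"plan": [[[0.1,-1.5,0,0,0,0.01,1],[0.1,-3.5,0,0,0,0.03,1],[0.2,-6,0,0,0,0.06,1],[0.2,-9,0,0,0,0.09,1],[0.3,-12,0,0,0,0.13,1]]]}}

```text
t: 40.6
tool_pos: [0.448, 0.2774, 0.0739]
ee_rot: [-2.289, -2.152, 0.002]
wrist_force: [0.8, -0.0, -0.7]
gripper_width: 0.0135
```

Call:
{"op": "step_arm", "data": {"plan": [[[0.1,-3,0,0,0,0.03,1],[0.1,-6,0,0,0,0.06,1],[0.2,-9,0,0,0,0.09,1],[0.3,-12,0,0,0,0.12,1],[0.4,-15,0,0,0,0.15,1]]]}}

```text
t: 41.02
tool_pos: [0.4521, 0.1271, 0.0741]
ee_rot: [-2.122, -2.316, 0.001]
wrist_force: [0.6, -0.3, 0.3]
gripper_width: 0.0138
```

Call:
{"op": "step_arm", "data": {"plan": [[[0.1,-3,0,0,0,0.03,1],[0.2,-6,0,0,0,0.06,1],[0.3,-9,0,0,0,0.09,1],[0.3,-10.6,0,0,0,0.11,1],[0.3,-11,0,0,0,0.11,1]]]}}

```text
t: 41.43
tool_pos: [0.4552, 0.0164, 0.0742]
ee_rot: [-1.995, -2.426, 0.001]
wrist_force: [0.4, 0.5, -0.1]
gripper_width: 0.0137
```

Call:
{"op": "step_arm", "data": {"plan": [[[0,0,-1,0,0,0,1],[0,0,-2,0,0,0,1],[0,0,-3,0,0,0,1],[0,0,-4,0,0,0,1],[0,0,-4.5,0,0,0,1]]]}}

```text
t: 41.85
tool_pos: [0.4545, 0.0193, 0.0276]
ee_rot: [-1.991, -2.428, 0.003]
wrist_force: [-0.5, -0.1, 0.5]
gripper_width: 0.0139
```

Call:
{"op": "step_arm", "data": {"plan": [[[0,0,0,0,0,0,1],[0,0,0,0,0,0,1],[0,0,0,0,0,0,1],[0,0,0,0,0,0,1]]]}}

```text
t: 42.18
tool_pos: [0.4559, 0.0187, 0.0299]
ee_rot: [1.993, 2.428, 0.001]
wrist_force: [0.7, -0.9, -0.1]
gripper_width: 0.0136
```

```bash
python3 - <<'E'
from h import *
meas("pick_mid",f="w13.png"); meas("board")
E
```

```text
tcp [0.456  0.0186 0.03  ] jaw az 11.2
pick_mid 0.79 4682 z 0.0358 rect 460.7 0.7 14.0 139.2 ang 11.2 mean [455.7  26.6] circ 461.3 0.8 69.6 rgb [105.  61.  38.]
  mark 0.6 [0.457  0.0162 0.0263]
tcp [0.4559 0.0185 0.0299] jaw az 11.2
board 0.65 20945 z 0.0119 rect 544.6 62.2 120.8 100.5 ang 11.2 mean [528.5  77.5] circ 543.5 63.9 76.3 rgb [191. 169. 141.]
```

View pics/w13.png

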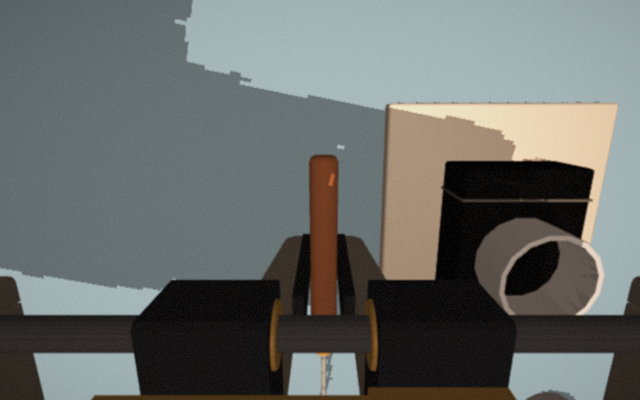

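The pick is parallel to the board (11.2° against 11.3°) and centred on it, but about 2 mm too near the front edge. I correct that while lowering, then open only a little, since the board is at (385,200) beside the finger.

Call:
{"op": "step_arm", "data": {"plan": [[[-0.1,0,-0.7,0,0,0,1],[-0.2,0,-1.4,0,0,0,1],[-0.2,-0.05,-2,0,0,0,1],[-0.2,-0.05,-2.3,0,0,0,1],[-0.2,-0.05,-2.4,0,0,0,1]]]}}

```text
t: 42.9
tool_pos: [0.4528, 0.0179, 0.0051]
ee_rot: [-1.992, -2.427, 0.002]
wrist_force: [-6.2, -0.5, 23.6]
gripper_width: 0.0138
```

Call:
{"op": "step_arm", "data": {"plan": [[[0,0,0,0,0,0,1],[0,0,0,0,0,0,1],[0,0,0,0,0,0,1],[0,0,0,0,0,0,0.65],[0,0,0,0,0,0,0.55]]]}}

```text
t: 43.32
tool_pos: [0.4539, 0.0181, 0.0054]
ee_rot: [1.993, 2.428, 0.0]
wrist_force: [0.6, 0.0, 0.0]
gripper_width: 0.0199
```

Call:
{"op": "step_arm", "data": {"plan": [[[0,0,0,0,0,0,0.55],[0,0,0,0,0,0,0.55],[0,0,0.5,0,0,0,0.55],[0,0,2,0,0,0,0.55],[0,0,4,0,0,0,0.55]]]}}

```text
t: 43.73
tool_pos: [0.4525, 0.018, 0.0453]
ee_rot: [-1.992, -2.427, 0.003]
wrist_force: [0.1, -0.6, -1.2]
gripper_width: 0.0207
```

Call:
{"op": "step_arm", "data": {"plan": [[[0,0,3,0,0,0,0.55],[0,0,6.5,0,0,0,0.55],[0,0,10,0,0,0,0],[0,0,13.5,0,0,0,-0.6],[0,0,17,0,0,0,-0.6]]]}}

```text
t: 44.15
tool_pos: [0.4531, 0.018, 0.2178]
ee_rot: [1.993, 2.428, 0.001]
wrist_force: [1.2, 0.8, -0.8]
gripper_width: 0.0387
```

Call:
{"op": "step_arm", "data": {"plan": [[[0,-1,0,0,0,0,-0.6],[0,-3,0,0,0,0,-0.6],[0,-4,0,0,0,0,-0.6],[0,-4,0,0,0,0,-0.6],[0,-4,0,0,0,0,-0.6]]]}}

```text
t: 44.57
tool_pos: [0.4532, -0.0222, 0.2151]
ee_rot: [-1.995, -2.426, 0.001]
wrist_force: [0.2, 0.5, 0.2]
gripper_width: 0.0717
```

Call:
{"op": "step_arm", "data": {"plan": [[[0,0,0,0,0,0,-0.6],[0,0,0,0,0,0,-0.6],[0,0,0,0,0,0,-0.6]]]}}

```text
t: 44.82
tool_pos: [0.4535, -0.0215, 0.2152]
ee_rot: [-1.992, -2.428, 0.0]
wrist_force: [0.7, 0.0, 1.0]
gripper_width: 0.0736
```

```bash
python3 - <<'E'
from h import *
for n in("pick_mid","board","ring_mid","jar_mid"): meas(n,f="w14.png")
for n in ("red_pot_mid","green_pot_mid","jar_mid","cup","stone","ring_mid"): meas(n,"top",f="top14.png")
E
```

```text
tcp [ 0.4535 -0.0215  0.2153] jaw az 11.3
pick_mid 0.89 1382 z 0.0114 rect 460.0 -10.6 13.7 158.8 ang 11.3 mean [455.2  12.4] circ 459.5 -10.7 79.4 rgb [95. 56. 36.]
  mark 0.89 [0.4508 0.0186 0.0055]
tcp [ 0.4536 -0.0217  0.2155] jaw az 11.3
board 0.59 10068 z 0.0119 rect 549.5 38.1 120.7 150.4 ang 11.4 mean [542.7  44.1] circ 548.8 38.0 94.5 rgb [161. 141. 117.]
tcp [ 0.4536 -0.0218  0.2156] jaw az 11.2
ring_mid 0.92 1131 z 0.0658 rect 550.4 38.7 43.4 42.3 ang 6.6 mean [551.   39.2] circ 550.6 38.7 22.0 rgb [86. 77. 70.]
  mark 0.71 [0.5489 0.0399 0.0508]
tcp [ 0.4536 -0.0219  0.2156] jaw az 11.2
tcp [ 0.4536 -0.022   0.2156] jaw az 11.2
  mark 0.47 [0.4518 0.0161 0.004 ]
tcp [ 0.4536 -0.022   0.2156] jaw az 11.2
  mark 0.57 [ 0.6888 -0.3837  0.0015]
  mark 0.46 [ 0.6962 -0.0232  0.0198]
tcp [ 0.4536 -0.022   0.2156] jaw az 11.2
jar_mid 0.57 76 z 0.0527 rect 571.7 -107.1 13.3 31.1 ang 88.4 mean [ 571.3 -107.6] circ 571.7 -107.0 15.5 rgb [54. 56. 56.]
  mark 0.53 [ 0.5735 -0.0968  0.0267]
tcp [ 0.4536 -0.0219  0.2156] jaw az 11.2
cup 0.8 544 z 0.1011 rect 689.1 -381.9 75.0 78.5 ang 29.9 mean [ 688.8 -382.9] circ 690.1 -382.1 40.3 rgb [56. 42. 61.]
  mark 0.85 [ 6.864e-01 -3.836e-01 -2.000e-04]
tcp [ 0.4536 -0.022   0.2156] jaw az 11.2
stone 0.62 337 z 0.0302 rect 546.2 274.7 45.1 53.6 ang 1.9 mean [546.6 276.7] circ 547.8 276.1 28.7 rgb [80. 81. 81.]
  mark 0.8 [0.5488 0.2758 0.0012]
tcp [ 0.4536 -0.022   0.2156] jaw az 11.2
```

View pics/w14.png

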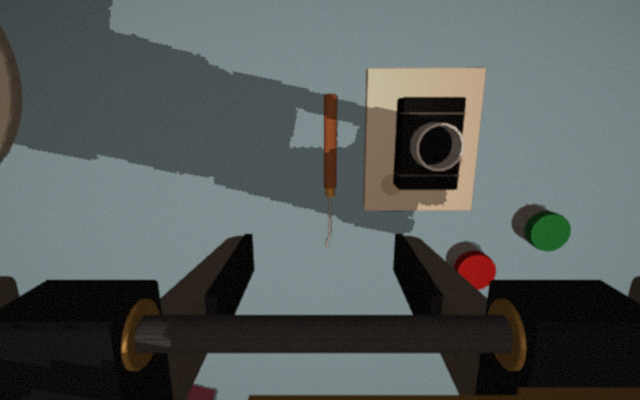

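The pick's gap is 30.5 mm and it is centred to 1 mm. One last check of the jar and red pot from above.

Call:
{"op": "step_arm", "data": {"plan": [[[3,-1.4,0,0,0,0,-0.6],[6,-2.8,0,0,0,0,-0.6],[9,-4.2,0,0,0,0,-0.6],[12,-5.6,0,0,0,0,-0.6],[14,-7,0,0,0,0,-0.6]]]}}

```text
t: 46.73
tool_pos: [0.5961, -0.0928, 0.2155]
ee_rot: [1.993, 2.428, 0.001]
wrist_force: [-0.3, 0.6, 0.4]
gripper_width: 0.0735
```

Call:
{"op": "step_arm", "data": {"plan": [[[0,0,0,0,0,0,-0.6],[0,0,0,0,0,0,-0.6],[0,0,0,0,0,0,-0.6],[0,0,0,0,0,0,-0.6],[0,0,0,0,0,0,-0.6]]]}}

```text
t: 47.15
tool_pos: [0.5928, -0.0914, 0.2158]
ee_rot: [-1.993, -2.429, 0.0]
wrist_force: [-0.3, -1.0, 1.4]
gripper_width: 0.0736
```

```bash
python3 - <<'E'
from h import *
for n in("red_pot_mid","jar_mid","board","green_pot_mid","ring_mid"): meas(n,f="w15.png")
E
```

```text
tcp [ 0.5929 -0.0914  0.2159] jaw az 11.3
red_pot_mid 0.75 1461 z 0.0418 rect 634.9 -82.7 40.3 40.9 ang 10.8 mean [634.5 -82.4] circ 634.9 -82.9 20.8 rgb [88. 19. 17.]
  mark 0.83 [ 0.6282 -0.0834  0.0209]
tcp [ 0.5933 -0.0917  0.2159] jaw az 11.2
jar_mid 0.79 1516 z 0.0518 rect 575.2 -95.4 37.9 37.7 ang 52.1 mean [575.3 -94.8] circ 575.2 -95.3 19.4 rgb [23. 21. 19.]
  mark 0.68 [ 0.5702 -0.098   0.028 ]
tcp [ 0.5935 -0.0918  0.2157] jaw az 11.2
board 0.58 8531 z 0.0122 rect 552.8 21.5 120.5 114.9 ang 11.3 mean [554.9  14. ] circ 552.3 21.4 82.3 rgb [154. 139. 115.]
tcp [ 0.5936 -0.0919  0.2156] jaw az 11.2
green_pot_mid 0.76 1774 z 0.0418 rect 696.6 -25.0 40.7 41.1 ang 19.0 mean [695.9 -24.6] circ 696.8 -24.8 21.1 rgb [28. 64. 33.]
  mark 0.59 [ 0.6952 -0.0266  0.0161]
  mark 0.41 [0.4537 0.0169 0.0063]
tcp [ 0.5936 -0.092   0.2155] jaw az 11.2
ring_mid 0.79 1133 z 0.0663 rect 550.5 38.4 42.3 43.0 ang 11.6 mean [549.8  40.1] circ 550.8 38.6 22.0 rgb [102.  93.  85.]
```

View pics/w15.png

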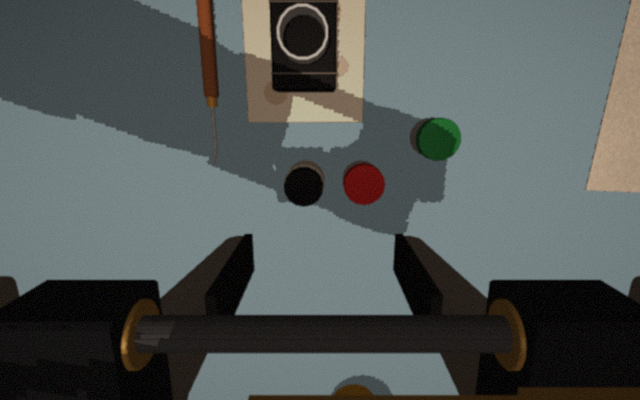

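The jar at (304,186) and red pot at (364,184) stand as wanted: the gap between them is about 19 mm, and the jar is about 40 mm from the board. The green pot has not moved. Handing in.

```bash
python3 -c "
from bench import env
print(env.hand_in())"
```

```text
the job is handed in; nothing more can be done
None
```

The soldering station is set out as asked, in the order given, and handed in at about 47 s of the 141 s allowed.

| Item | Final check | Asked for |
|---|---|---|
| Charcoal block | within 1 mm of the board's middle, long side along the board's (11.3–11.5° against 11.3°) | middle of board, parallel |
| Silver ring | upright, within 1 mm of the block's middle | middle of block |
| Flux jar | 40 mm clear of the right edge (away from the torch), about 1 mm off level with the board's middle | 4 cm, level |
| Red pot | straight behind the jar, gap about 19 mm | 2 cm |
| Pick | parallel, 30.5 mm from the front edge, handle middle within 1 mm | 3 cm |

- **Not moved:** the green pot, cup and stone measured where they were at the start.
- **Forces:** the highest wrist force I saw was about 31 N, when the jar was set down.
- **Disagreements:** at the end, the top camera's network gave no usable result for the red pot or ring, and it saw the jar only partly. For the ring it marked the cup and green pot instead. I used the closer wrist-camera measurements, which agreed with each other to about 1 mm.

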